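# Put the sanding block away in its latched case

## Task

Put the cork-faced sanding block, which lies beside the plywood case, away in its berth in that case. First flip the case's over-centre toggle latch (pull the lever out by its finger tab, swing it over and down until the wire loop drops off its keeper), then lift the lid by its bow handle and lay it gently back, fully open on its hinge stops. Then slip the block in tilted, one end first, under the holding strip at the front of the berth, lay it down flat on the floor between the fences, cork face down, and leave it there with the lid open, without shoving the case about, letting the lid slam or disturbing the tin and the clamp.

Things in the scene. Friction and masses are not known exactly. Their poses are not given: they have to be found in the camera images.
- case: the loose plywood case, 150 mm deep (x), 280 mm wide (y), 120 mm high shut (box 75 mm, lid 45 mm), 6 mm walls and floor, about 4 kg with its contents, standing free on the bench (a push of 20 to 30 N slides it). Origin: centre of its underside; z up; its own -x side is the front, with the latch, and looks roughly to the robot; the hinges are along the +x side
- latch (a joint): angle of the latch lever in rad: 0 shut (upright along the lid's front), 1.57 straight out from the front, 2.8 fully over, hanging down on its stop. The stiff wire loop keeps it shut: about 9 N outwards at the tab start it; past centre, at about 0.45, it goes on by itself and, let go, falls to 2.8. From about 1.8 on the loop is off its keeper; before that it holds the lid down firmly
- latch_tab (a point): point on the steel lever where it can be taken: 30 mm from the lever's pivot, on the middle of its width, at its front plate. The lever is 26 mm wide (along the case's y), its plate 3.5 mm thick; shut it stands upright 18 mm in front of the case's front face and reaches from 3 mm below the pivot to its turned-out tip, 45 mm above the pivot and 12 mm above the lid's top. Both sides of the lever are free for more than 60 mm. The point turns with the lever
- latch_pivot (a point): the lever's pivot pin (carried on the lid): 16 mm in front of the case's front face and 12 mm above the joint between box and lid. The pin runs along the case's y; shut, the tab lies straight above it; the tab's arc runs up - forward (the case's -x) - down
- lid (a joint): opening angle of the lid in rad: 0 shut, 1.75 fully back on the stops of its hinges. The lid weighs about 0.5 kg (5 to 8 N at the handle to lift it); let go, it drops shut hard below about 1.2 rad and falls slowly open above about 1.35 rad
- lid_handle (a point): middle of the lid's bow handle: a dark steel bar 10 mm thick, 110 mm long along the case's y, its axis 40 mm above the lid's top, 50 mm behind the lid's front edge; free below and at both sides. The point turns with the lid
- lid_hinge (a point): middle of the lid's hinge line, which runs along the case's y at the top rear edge of the box, 75 mm above the bench; lid_handle is 100 mm in front of it and 85 mm above it when shut
- block: the loose sanding block: light wood with an 8 mm cork face underneath, 100 mm long (its x), 50 mm wide (its y), 30 mm high, 0.13 kg, lying cork down on the bench beside the case, its length roughly along the case's x; either end may go first; origin: centre of its underside
- tin: bystander: plain metal tin, 72 mm across, 85 mm high, standing loose beside the case; origin: centre of its underside
- clamp: bystander: wooden-jawed bar clamp, 240 x 110 x 26 mm, lying loose beside the case; origin: middle of its steel bar, at bench level
- berth (a point): where the centre of the block's underside belongs, on the case's floor. Axes as the case's; the block's length goes along x. The berth is 109 mm long, from the front wall's inside (53 mm in front of this point) to a dark wooden caul, 20 mm high (56 mm behind it). Fences 8 mm high stand 30 mm to either side; outside them 20 mm or more are free at the front, 28 mm elsewhere. The rim is 69 mm above the floor
- strip (a point): middle of the rear lower edge of the wooden holding strip that covers the front 24 mm of the berth: 24 mm from the front wall's inside, 41 mm above the floor, 5 mm thick, as wide as the berth and its sides. Because of it the block goes in tilted about 14 to 25 degrees, front end low, and is then laid down
Things that resemble listed ones, but are neither listed nor needed, are in the scene too. Several things have the shape of the block; the one meant has the colours described above.

How it is judged:
By the outcome, as a careful person would: the job done as asked, in the order asked, and still so for the second after the job is handed in, with the robot touching nothing.
It also fails if it takes over 72 s, if anything falls off the work surface, if the arm or the gripper's body presses on something with over 40 N, if the wrist force passes 120 N, or if a joint passes its speed limit or range.

## Robot

A 6-joint arm with a two-finger parallel gripper is mounted at the origin on the work surface. World frame = base frame: x ahead of the robot, y to its left, z up, the work surface at z = 0. Lengths are in mm, angles in rad, forces in N, time in s.
With the tool pointing down it reaches from about 350 to 775 mm from the base axis. Payload 7.3 kg.
Tool frame: the origin (TCP) lies at the very end of the fingers, on their centre line; the grasp point (between the pads) lies 19 mm behind it (ctrl.grip_point_offset is the distance from the TCP to the grasp point, in mm); x points along the fingers, y is the direction in which the jaws open and shut, and the axes are right-handed (so a half turn about x gives the same grasp; the last joint's range is limited). The gripper opens to 92 mm and grips with 3 to 60 N. Pads are 19 mm wide; open, the fingers measure 130 mm over their backs; the gripper's body (75 mm by 190 mm) begins 47 mm behind the grasp point.
Start: joints at [0.961, 0.342, 1.524, -0, 1.275, -0.146], TCP at [234.85, 469.567, 194.441] pointing down, gripper open.
Joint ranges: [-2.53, 2.53], [-0.77, 2.02], [0.04, 2.7], [-1, 4.14], [0.28, 2.66], [-3.11, 3.11]. Speed limits (rad/s): [2.57, 2.57, 3.14, 3.14, 3.14, 3.14].

## Interface

Orientations are given as a unit quaternion [x, y, z, w].
In Python, from station import ctrl, vision gives the robot as it stands.
- The arm moves only by the tool step_arm, never from a script. Its argument "rows" is a list of rows, each a list of 7 numbers: the shift along the tool's x, y, z in mm, then the turn, a rotation vector about the tool's x, y, z in rad, then the opening, from -1 (shut) to 1 (fully open). In form: [[x, y, z, ax, ay, az, grip], ...]. A call has 1 to 12 rows; each row is the pose to reach, as a shift and turn from the pose commanded when the call began, along the tool's axes at that moment; what a row does not reach only later rows make up. A row lasts 1/8 s, in which the tool goes at most 62.5 mm and 10.7 degrees, less where a joint would pass 70% of its speed; a pose out of reach is approached as far as the arm can. A call with a gripper value outside its range is refused whole. The fingers move at their own pace and stop on an object; the grip force is fixed at half the most. Time passes only in rows, so rows that repeat a pose let the fingers close. It gives the time, the measured TCP pose, the force and the opening at its end, in the units of the state.
- ctrl.observe(): the state, without advancing time (a new reading comes with each control period).
- vision.read_camera(name): name is "scene" or "top" or "wrist"; returns the picture (400x640x3 uint8, red, green, blue); there is no depth.
- vision.camera_info(name): a dict with "mtx" (3x3 intrinsics, pixels), "world_to_cam" (4x4, takes a point from world to camera coordinates). Camera axes: x right, y up, looking along -z (the intrinsics and any distortion apply to the point x, -y, -z); pixel columns grow to the right and rows downward; lengths in mm; the calibration is good to about 2 mm. A picture is of the moment at which its call begins: read the wrist's pose just before it. camera_info takes no time and is no camera call; for the wrist camera it gives the pose at the moment of the call.
- ctrl.finish_job(): hands the job in, once; it reports no verdict.
The state is a dict: "time": time; "joint_positions": joint angles; "qd": joint speeds; "joint_torque": joint torques, N m; "tool_pos": TCP position; "ee_rot": TCP orientation; "contact_force": force on the tool from outside, world axes, zero at the start; "torque": the same for the moment, N m; "finger_gap": finger opening in mm.
Only numpy, scipy, OpenCV 4.12 (cv2) and the standard library are available. Lean on these libraries where they do the work, as an engineer would, in place of code of your own. Each camera call takes 0.05 s, during which the arm holds its last target. There are 200 camera calls.

## Working session

There is one attempt and no reset: what is moved stays moved. The work goes in short steps, Python scripts to look and compute and a tool call to move; the robot and the scene stay as the last step left them, time stands still between calls to the robot, and variables do not carry over. Pictures are saved under pics/ and viewed, about 8 in all and at most 12, crops included, and the job is handed in when it is done.

Besides the shell and the picture viewer there is one more tool, called after ">>>" as name([rows], argument=value, ...), one row to a line, values as JSON. step_arm: Moves the arm, as the interface text tells. Its arguments: {"type":"object","properties":{"rows":{"type":"array","items":{"type":"array","items":{"type":"number"}}}},"required":["rows"]}

```bash
ls; mkdir -p pics; python3 - <<'E'
from station import ctrl, vision
import cv2,numpy as np
for n in ("scene","top"):
    im=vision.read_camera(n); cv2.imwrite(f"pics/{n}0.png",im[:,:,::-1])
    i=vision.camera_info(n); print(n,np.round(i["mtx"],1).tolist(),np.round(i["world_to_cam"],3).tolist(), [k for k in i])
o=ctrl.observe(); print(o, ctrl.grip_point_offset)
E
```

```text
pics
scene [[467.1, 0.0, 319.7], [0.0, 467.1, 196.8], [0.0, 0.0, 1.0]] [[-0.786, 0.618, -0.009, 459.833], [-0.312, -0.384, 0.869, 33.225], [0.533, 0.686, 0.495, -1408.867], [0.0, 0.0, 0.0, 1.0]] ['mtx', 'world_to_cam']
top [[508.0, 0.0, 318.2], [0.0, 508.0, 199.1], [0.0, 0.0, 1.0]] [[-0.006, -1.0, 0.006, -31.999], [0.974, -0.005, 0.228, -574.118], [-0.228, 0.007, 0.974, -1097.264], [0.0, 0.0, 0.0, 1.0]] ['mtx', 'world_to_cam']
{'time': 0.1, 'joint_positions': array([ 9.61000243e-01,  3.42637680e-01,  1.52492221e+00, -7.07058210e-06,
        1.27541218e+00, -1.45973215e-01]), 'qd': array([-7.64539389e-04, -8.82527749e-04, -3.23362774e-03, -5.94142585e-04,
       -4.28013282e-04,  6.72931786e-06]), 'joint_torque': array([ 1.62919729e-03, -4.32005239e+01, -2.44695300e+01,  7.17996061e-02,
        5.25537122e-02, -6.09946278e-05]), 'tool_pos': array([234.60054544, 469.206842  , 193.82222389]), 'ee_rot': array([ 0.16206524,  0.68835444, -0.16297357,  0.68799901]), 'contact_force': array([-0.29532817,  0.60361211, -0.15515558]), 'torque': array([ 0.00131415, -0.0018227 ,  0.02391079]), 'finger_gap': 92.10165426475079} 18.8
```

View pics/top0.png

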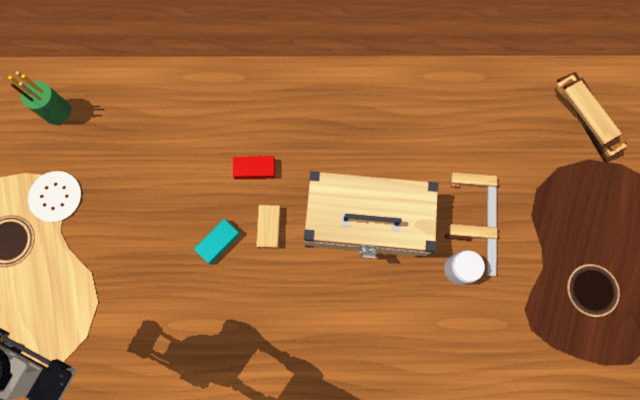

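View pics/scene0.png

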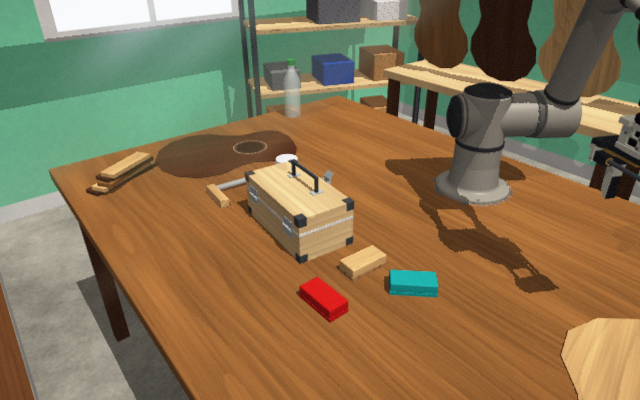

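Candidates for the block: light wood at top (268,226), red at (254,167) and teal at (217,242). The light wood one fits the description; the others have the wrong colours. I'll confirm it in a crop and measure.

```bash
cat > h.py <<'E'
import numpy as np, cv2
from station import ctrl, vision
from scipy.spatial.transform import Rotation as R
def ray(n,uv,z,info=None):
    i=info or vision.camera_info(n); W=np.array(i["world_to_cam"]); K=np.array(i["mtx"])
    uv=np.atleast_2d(np.array(uv,float)); d=np.c_[uv,np.ones(len(uv))]@np.linalg.inv(K).T
    d=d*[1,-1,-1]; d=d@W[:3,:3]; c=-W[:3,:3].T@W[:3,3]
    return c+d*((z-c[2])/d[:,2])[:,None]
def proj(n,P,info=None):
    i=info or vision.camera_info(n); W=np.array(i["world_to_cam"]); K=np.array(i["mtx"])
    p=(np.atleast_2d(P)@W[:3,:3].T+W[:3,3])*[1,-1,-1]; q=p@K.T; return q[:,:2]/q[:,2:]
def step(target, Rt):  # shift in tool axes and rotvec from current measured pose
    o=ctrl.observe(); Rc=R.from_quat(o["ee_rot"])
    return np.round(Rc.inv().apply(target-o["tool_pos"]),1), np.round((Rc.inv()*Rt).as_rotvec(),3)
E
python3 - <<'E'
from h import *
im=cv2.imread("pics/top0.png"); hsv=cv2.cvtColor(im,cv2.COLOR_BGR2HSV)
print(hsv[226,268],hsv[190,350],hsv[190,280], hsv[100,300])
m=((hsv[...,2]>170)&(hsv[...,1]<150)&(hsv[...,1]>40)).astype(np.uint8)
n,l,s,c=cv2.connectedComponentsWithStats(m)
for k in range(1,n):
    if s[k,4]>150: print(s[k],c[k], cv2.minAreaRect(np.argwhere(l==k)[:,::-1].astype(np.float32)))
a=cv2.resize(im[150:290,190:510],None,fx=2.5,fy=2.5,interpolation=cv2.INTER_CUBIC)
s0=cv2.imread("pics/scene0.png"); b=cv2.resize(s0[140:310,200:450],None,fx=1.4*800/350/1,fy=1.4*800/350,interpolation=cv2.INTER_CUBIC)[:,:800]
b=cv2.resize(s0[230:300,310:450],(500,250)); 
cv2.imwrite("pics/c1.png",np.vstack([a,np.pad(b,((0,0),(0,300),(0,0)))]))
E
```

```text
[ 19 113 244] [ 23  73 252] [ 13 171 176] [ 14 176 172]
[ 565   80   56   64 1365] [592.51208791 111.62197802] ((592.3599853515625, 111.47998046875), (69.19999694824219, 20.400001525878906), 53.13010025024414)
[    0   170    98   192 11115] [ 43.22762033 281.49419703] ((48.5, 265.5), (191.0, 97.0), 90.0)
[ 305  172  133   78 8033] [371.36661272 210.11950703] ((371.740234375, 210.66143798828125), (131.1630096435547, 68.71857452392578), 5.013113975524902)
[451 172  47  15 497] [473.7806841  178.64185111] ((474.00689697265625, 178.91725158691406), (46.671566009521484, 11.294185638427734), 4.763641834259033)
[256 205  24  42 906] [267.61699779 225.5397351 ] ((267.6036071777344, 225.53176879882812), (21.549121856689453, 42.09962844848633), 3.0127875804901123)
[  0 219  30  44 222] [ 17.23423423 239.51351351] ((14.499998092651367, 240.5), (28.999996185302734, 42.99999237060547), 0.0)
[450 224  48  15 534] [473.55992509 230.77715356] ((473.5396728515625, 230.60397338867188), (47.761783599853516, 11.8409423828125), 5.7105937004089355)
[567 264  53  53 277] [592.68953069 290.16967509] ((593.0000610351562, 290.0), (55.154327392578125, 48.08325958251953), 45.0)
```

View pics/c1.png

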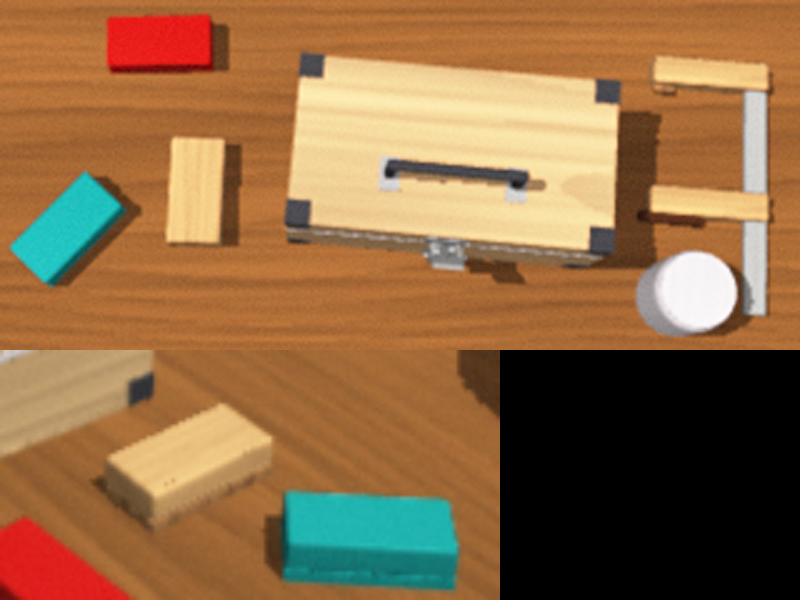

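The crop confirms it: light wood with a cork underside, at top (268,226). The case corners (crop px) are at (301,54), (621,80), (614,252) and (287,226), with handle ends at (390,168) and (522,180).

```bash
python3 - <<'E'
from h import *
f=lambda p:(np.array(p)+.5)/2.5-.5+[190,150]
C=ray("top",f([[301,54],[621,80],[614,252],[287,226]]),120); print(np.round(C,1))
print("lens",[np.linalg.norm(C[i]-C[(i+1)%4]).round(1) for i in range(4)])
c=C.mean(0)
yaw=[np.arctan2(-(C[1]-C[0])[0],-(C[1]-C[0])[1]*-1) ]
y=(C[0]-C[1]+C[3]-C[2]); yaw=np.arctan2(-y[0],y[1]); x=(C[0]-C[3]+C[1]-C[2]); print("case",c.round(1),"yaw",yaw,np.arctan2(x[1],x[0]))
H=ray("top",f([[390,168],[522,180]]),160); print("handle",H.round(1),H.mean(0))
im=cv2.imread("pics/top0.png"); hsv=cv2.cvtColor(im,cv2.COLOR_BGR2HSV)
# block: light top face
m=((hsv[...,2]>190)&(hsv[...,1]<150)&(hsv[...,1]>40)).astype(np.uint8); m[:, :250]=0; m[:,290:]=0; m[:200]=0;m[260:]=0
r=cv2.minAreaRect(np.argwhere(m)[:,::-1].astype(np.float32)); b=ray("top",cv2.boxPoints(r),30); print("block",b.round(1),b.mean(0).round(1),[np.linalg.norm(b[i]-b[i-1]).round(1) for i in (1,2)], [np.arctan2(*(b[i]-b[i-1])[[1,0]]).round(3) for i in (1,2)])
T=ray("top",[f([695,291])[0:2]],85); print("tin",T)
for n in ("scene","top"):
    W=vision.camera_info(n)["world_to_cam"]; print(n,-W[:3,:3].T@W[:3,3])
# predicted
ca=np.array([np.cos(yaw),np.sin(yaw)]); 
def P(x,yy,z): return np.array([c[0]+x*np.cos(yaw)-yy*np.sin(yaw), c[1]+x*np.sin(yaw)+yy*np.cos(yaw),z])
print("pivot",P(-91,0,87),"handle",P(-25,0,160)); print((proj("top",[P(-91,0,87),P(-93,0,132),P(-25,55,160),P(-25,-55,160)])-[190,150])*2.5, proj("scene",[P(-25,0,160),P(-75,140,0),P(75,140,0)]))
print(R.from_quat(ctrl.observe()["ee_rot"]).as_matrix().round(3))
E
```

```text
[[ 624.5  -17.5  120. ]
 [ 599.4 -299.4  120. ]
 [ 447.4 -284.3  120. ]
 [ 471.3   -5.1  120. ]]
lens [np.float64(283.0), np.float64(152.7), np.float64(280.2), np.float64(153.7)]
case [ 535.7 -151.6  120. ] yaw -0.08732671878911452 -0.09014863018116344
handle [[ 513.6  -91.8  160. ]
 [ 502.8 -201.6  160. ]] [ 508.21269583 -146.68695036  160.        ]
block [[471.8 109.9  30. ]
 [571.8 105.8  30. ]
 [568.4  55.8  30. ]
 [468.4  60.8  30. ]] [520.1  83.1  30. ] [np.float64(100.1), np.float64(50.2)] [np.float64(-0.041), np.float64(-1.64)]
tin [[ 417.22157257 -361.60194016   85.        ]]
scene [1123.08564885  695.1059156   673.02416421]
top [ 309.05959518  -26.99339032 1199.32378572]
pivot [ 445.0042956 -143.6351257   87.       ] handle [ 510.75279895 -149.39136649  160.        ]
[[444.85066754 259.73010873]
 [450.11724232 255.54598499]
 [392.54962888 164.93136987]
 [524.22888296 175.54394479]] [[305.41578802 168.6259099 ]
 [353.70513619 242.10311578]
 [302.09058052 262.89741634]]
[[-0.001  0.447  0.894]
 [-0.001  0.894 -0.447]
 [-1.    -0.001 -0.   ]]
```

```bash
cat >> h.py <<'E'
C0=np.array([534.3,-150.3,0.]); YAW=-0.09
def case(x,y,z): c,s=np.cos(YAW),np.sin(YAW); return C0+[x*c-y*s,x*s+y*c,z]
def ori(p=0,yaw=None,flip=1): # tool down, pitched p toward case +x, jaws along case y
    yaw=YAW if yaw is None else yaw
    d=np.array([np.sin(p)*np.cos(yaw),np.sin(p)*np.sin(yaw),-np.cos(p)]); y=flip*np.array([-np.sin(yaw),np.cos(yaw),0])
    return R.from_matrix(np.c_[d,y,np.cross(d,y)])
E
python3 - <<'E'
from h import *
print(*step(np.array([400,-140,270.]),ori(0.2)))
print(case(-91,0,87))
E
```

```text
[ -75.6 -471.   420.5] [-0.372 -0.198  0.039]
[ 443.6683013  -142.12105202   87.        ]
```

>>> step_arm([
  [-76, -471, 420.5, -0.372, -0.198, 0.039, 1],
  [-76, -471, 420.5, -0.372, -0.198, 0.039, 1],
  [-76, -471, 420.5, -0.372, -0.198, 0.039, 1],
  [-76, -471, 420.5, -0.372, -0.198, 0.039, 1],
  [-76, -471, 420.5, -0.372, -0.198, 0.039, 1],
  [-76, -471, 420.5, -0.372, -0.198, 0.039, 1],
  [-76, -471, 420.5, -0.372, -0.198, 0.039, 1],
  [-76, -471, 420.5, -0.372, -0.198, 0.039, 1],
  [-76, -471, 420.5, -0.372, -0.198, 0.039, 1],
  [-76, -471, 420.5, -0.372, -0.198, 0.039, 1],
  [-76, -471, 420.5, -0.372, -0.198, 0.039, 1],
  [-76, -471, 420.5, -0.372, -0.198, 0.039, 1],
])

```text
time: 1.6
tool_pos: [399.8, -139.6, 269.8]
ee_rot: [0.03, 0.633, -0.035, 0.773]
contact_force: [0.8, 0.5, -1.2]
finger_gap: 91.6
```

```bash
python3 - <<'E'
from h import *
o=ctrl.observe(); print(o["time"],o["tool_pos"],o["joint_positions"].round(3),R.from_quat(o["ee_rot"]).as_matrix().round(3))
i=vision.camera_info("wrist"); im=vision.read_camera("wrist"); cv2.imwrite("pics/w1.png",im[:,:,::-1])
np.save("w1.npy",i,allow_pickle=True)
print(proj("wrist",[case(-91,0,87),case(-93,-13,132),case(-93,13,132),case(-75,140,120),case(-75,-140,120),case(-25,0,160)],i).round(0))
E
```

```text
1.6 [ 399.79760726 -139.63881048  269.7871687 ] [-0.601 -0.031  1.788  0.106  1.214 -2.109] [[ 0.197  0.092  0.976]
 [-0.015  0.996 -0.09 ]
 [-0.98   0.003  0.198]]
[[323. 175.]
 [310. 192.]
 [336. 192.]
 [455. 201.]
 [191. 202.]
 [323. 263.]]
```

View pics/w1.png

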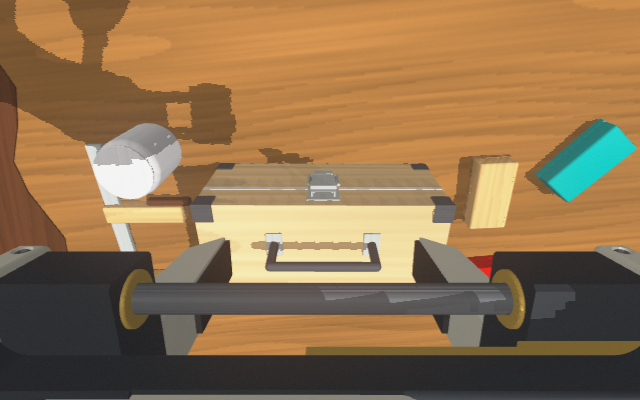

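Wrist view: lever centred at column 323, as predicted, and the lid's front corners and handle agree with the model too. Next I go to the tab.

```bash
python3 - <<'E'
from h import *
print(*step(case(-94,0,155),ori(0)), *step(case(-94,0,98),ori(0)))
r0=np.array([-3,11.2])
for t in (.15,.3,.45,.6,.8,1.0,1.2):
    c,s=np.cos(t),np.sin(t); x=r0[0]*c-r0[1]*s; z=r0[0]*s+r0[1]*c
    print(t,"toolx",round(-(z-11.2),1),"toolz",round(x+3,1))
E
```

```text
[120.7   0.2  17.6] [-0.001  0.199 -0.003] [1.766e+02 1.000e-01 6.300e+00] [-0.001  0.199 -0.003]
0.15 toolx 0.6 toolz -1.6
0.3 toolx 1.4 toolz -3.2
0.45 toolx 2.4 toolz -4.6
0.6 toolx 3.7 toolz -5.8
0.8 toolx 5.5 toolz -7.1
1.0 toolx 7.7 toolz -8.0
1.2 toolx 9.9 toolz -8.5
```

>>> step_arm([
  [60, 0.2, 8, 0, 0.1, 0, 1],
  [120.7, 0.2, 17.6, 0, 0.199, 0, 1],
  [120.7, 0.2, 17.6, 0, 0.199, 0, 1],
  [140, 0.2, 14, 0, 0.199, 0, 1],
  [160, 0.2, 9.8, 0, 0.199, 0, 1],
  [176.5, 0.2, 6.3, 0, 0.199, 0, 1],
  [176.5, 0.2, 6.3, 0, 0.199, 0, 1],
  [176.5, 0.2, 6.3, 0, 0.199, 0, 0.0],
  [176.5, 0.2, 6.3, 0, 0.199, 0, -0.2],
  [176.5, 0.2, 6.3, 0, 0.199, 0, -0.3],
])

```text
time: 2.9
tool_pos: [441.7, -143.1, 99.4]
ee_rot: [0.032, 0.705, -0.032, 0.707]
contact_force: [-0.2, -0.7, -0.3]
finger_gap: 66.4
```

```bash
python3 - <<'E'
from h import *
o=ctrl.observe(); print(o["tool_pos"],case(-94,0,98),o["contact_force"].round(1),o["finger_gap"])
a=vision.read_camera("wrist")[100:400,160:480,::-1]; b=vision.read_camera("top")[150:290,280:480,::-1]
cv2.imwrite("pics/w2.png",np.hstack([cv2.resize(a,(400,375)),cv2.resize(b,(400,375))]))
E
```

```text
[ 441.7428926  -143.12755536   99.4016215 ] [ 440.6804431  -141.85141638   98.        ] [-0.2 -0.7 -0.3] 66.42399039303041
```

View pics/w2.png

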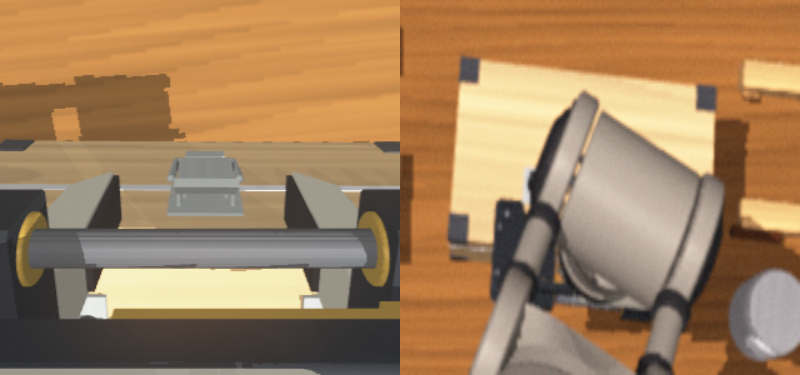

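Lever sits between the fingers (crop col 205 against finger middle 202). I trim about 1 mm and close.

>>> step_arm([
  [1, 1.2, -1, 0, 0, 0, -0.3],
  [1, 1.2, -1, 0, 0, 0, -0.35],
  [1, 1.2, -1, 0, 0, 0, -0.5],
  [1, 1.2, -1, 0, 0, 0, -1],
  [1, 1.2, -1, 0, 0, 0, -1],
  [1, 1.2, -1, 0, 0, 0, -1],
  [1, 1.2, -1, 0, 0, 0, -1],
])

```text
time: 3.88
tool_pos: [440.6, -141.7, 97.6]
ee_rot: [0.033, 0.706, -0.031, 0.707]
contact_force: [0.8, 1.3, -1.5]
finger_gap: 20.5
```

>>> step_arm([
  [0, 0, 0, 0, 0, 0, -1],
  [0, 0, 0, 0, 0, 0, -1],
])

```text
time: 4.12
tool_pos: [440.6, -141.7, 97.7]
ee_rot: [0.033, 0.706, -0.031, 0.707]
contact_force: [0.5, 0.6, -0.6]
finger_gap: 20.9
```

>>> step_arm([
  [0.6, 0, -1.6, 0, -0.15, 0, -1],
  [1.4, 0, -3.2, 0, -0.3, 0, -1],
  [2.4, 0, -4.6, 0, -0.45, 0, -1],
])

```text
time: 4.5
tool_pos: [437.6, -136.3, 96.0]
ee_rot: [0.028, 0.547, -0.03, 0.836]
contact_force: [-11.1, 5.2, 18.1]
finger_gap: 8.2
```

```bash
python3 - <<'E'
from h import *
o=ctrl.observe(); print(o["tool_pos"],o["contact_force"].round(1),o["torque"],o["finger_gap"],o["joint_positions"],o["qd"].round(2))
a=vision.read_camera("wrist")[50:400,140:500,::-1]; b=vision.read_camera("scene")[120:270,220:370,::-1]
cv2.imwrite("pics/w3.png",np.hstack([cv2.resize(a,(400,389)),cv2.resize(b,(389,389))]))
E
```

```text
[ 437.58821622 -136.33577708   96.00124075] [-11.1   5.2  18.1] [0.5875209  1.04005692 0.21833081] 8.23677039574887 [-0.64776323  0.16792687  2.20309552  0.51081961  0.47882537 -2.5567451 ] [-0.43 -0.2   0.73  1.94 -0.85 -2.21]
```

View pics/w3.png

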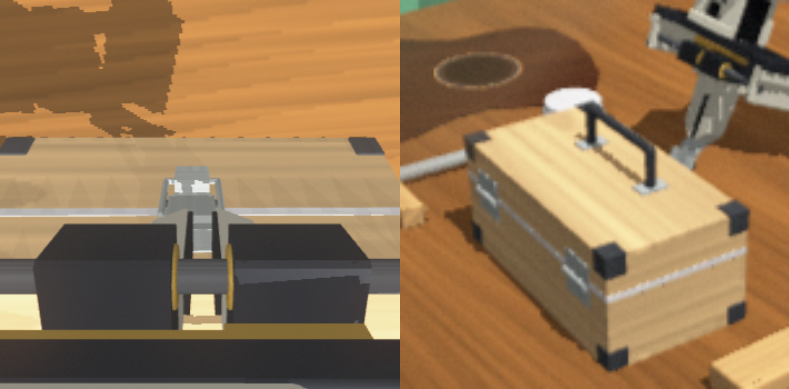

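```bash
python3 - <<'E'
from h import *
i=vision.camera_info("wrist"); im=vision.read_camera("wrist")[:,:,::-1]
o=ctrl.observe(); print(o["tool_pos"],o["contact_force"].round(1),o["finger_gap"],o["joint_positions"].round(3))
cv2.imwrite("pics/w4.png",cv2.resize(im[180:280,260:400],(770,550),interpolation=cv2.INTER_CUBIC))
P=[]
for t in (0,.2,.4): 
  for r in (0,30,45): P.append(case(-91-2*np.cos(t)-r*np.sin(t),0,87+r*np.cos(t)))
print(((proj("wrist",P,i)-[260,180])*5.5).round(0))
print(((proj("wrist",[o["tool_pos"],case(-93,-13,117),case(-93,13,117)],i)-[260,180])*5.5).round(0))
E
```

```text
[ 436.72541892 -136.63133887   95.60631296] [-15.5   1.6  20.3] 0.9684460367776371 [-0.648  0.168  2.202  0.504  0.481 -2.55 ]
[[294. 270.]
 [293. 479.]
 [292. 603.]
 [294. 270.]
 [292. 436.]
 [291. 537.]
 [294. 271.]
 [292. 384.]
 [291. 455.]]
[[338. 290.]
 [164. 479.]
 [421. 478.]]
```

View pics/w4.png

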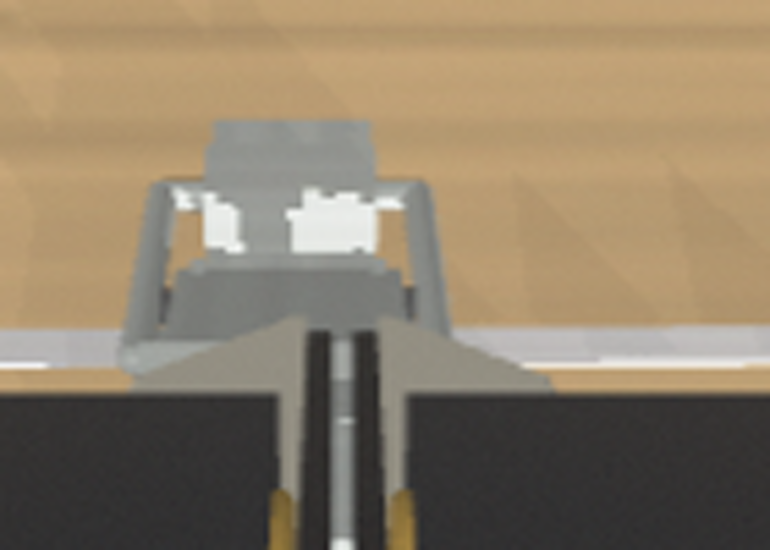

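The closed fingers slipped off in front of the lever, which is still shut (plate bottom at crop row 270, the shut position). The tilt had driven joint 5 near its limit. I'll back off and use upright fingers from behind the tab, just above the lid, pulling it outward.

>>> step_arm([
  [-25, 0, -3, 0, 0, 0, -1],
  [-60, 0, -5, 0, 0, 0, -1],
  [-100, 0, 0, 0, 0.2, 0, -1],
  [-100, 0, 0, 0, 0.4, 0, -1],
  [-100, 0, 0, 0, 0.43, 0, -1],
])

```text
time: 5.28
tool_pos: [400.9, -136.4, 188.6]
ee_rot: [0.033, 0.714, -0.024, 0.699]
contact_force: [0.0, 0.7, -1.6]
finger_gap: 0.6
```

```bash
python3 - <<'E'
from h import *
o=ctrl.observe(); print(o["tool_pos"],o["joint_positions"].round(3),o["contact_force"].round(1),o["finger_gap"])
print(*step(case(-74,0,170),ori(0)),*step(case(-74,0,126),ori(0)))
E
```

```text
[ 400.92027524 -136.44260959  188.63112237] [-5.100e-01  1.770e-01  1.769e+00  1.000e-03  1.221e+00 -2.000e+00] [ 0.   0.7 -1.6] 0.6447755149789288
[17.3 -2.6 60.5] [ 0.009 -0.022 -0.011] [61.3 -3.  61.4] [ 0.009 -0.022 -0.011]
```

>>> step_arm([
  [0, -2.6, 60, 0.009, -0.022, -0.011, -1],
  [17, -2.6, 60.5, 0.009, -0.022, -0.011, -1],
  [17, -2.6, 60.5, 0.009, -0.022, -0.011, -1],
  [40, -3, 61.4, 0.009, -0.022, -0.011, -1],
  [61.3, -3, 61.4, 0.009, -0.022, -0.011, -1],
  [61.3, -3, 61.4, 0.009, -0.022, -0.011, -1],
])

```text
time: 6.02
tool_pos: [457.7, -142.2, 124.1]
ee_rot: [0.033, 0.707, -0.031, 0.706]
contact_force: [-0.7, -0.2, -0.0]
finger_gap: 0.3
```

```bash
python3 - <<'E'
from h import *
o=ctrl.observe(); print(o["tool_pos"],case(-74,0,126),o["joint_positions"].round(3),o["contact_force"].round(1),o["finger_gap"])
E
```

```text
[ 457.72697286 -142.20416475  124.13010867] [ 460.59949776 -143.64898736  126.        ] [-0.463  0.334  1.748  0.003  1.062 -1.944] [-0.7 -0.2 -0. ] 0.2814778852018703
```

>>> step_arm([
  [0, 0, -6, 0, 0, 0, -1],
  [0, 0, -10, 0, 0, 0, -1],
  [1, 0, -14, 0, 0, 0, -1],
])

```text
time: 6.4
tool_pos: [444.9, -141.3, 124.2]
ee_rot: [0.033, 0.706, -0.031, 0.707]
contact_force: [0.1, -0.0, 0.9]
finger_gap: 0.6
```

>>> step_arm([
  [2, 0, -5, 0, 0, 0, -1],
  [4, 0, -9, 0, 0, 0, -1],
  [6, 0, -13, 0, 0, 0, -1],
  [8, 0, -17, 0, 0, 0, -1],
])

```text
time: 6.9
tool_pos: [427.7, -139.6, 115.3]
ee_rot: [0.033, 0.706, -0.031, 0.706]
contact_force: [-0.5, 1.0, 0.3]
finger_gap: 0.7
```

```bash
python3 - <<'E'
from h import *
im=vision.read_camera("wrist")[:,:,::-1]
a=vision.read_camera("top")[150:290,300:460,::-1]
cv2.imwrite("pics/w5.png",np.hstack([cv2.resize(im[100:300,210:430],(440,400)),cv2.resize(a,(350,400))]))
i=vision.camera_info("wrist");P=[]
for t in (0,1.57,2.8): 
  for r in (0,30,45): P.append(case(-91-2*np.cos(t)-r*np.sin(t),0,87+r*np.cos(t)))
print(((proj("wrist",P,i)-[210,100])*2).round(0))
E
```

```text
[[221. 272.]
 [220. 310.]
 [220. 333.]
 [221. 277.]
 [220. 194.]
 [220. 149.]
 [221. 282.]
 [221. 228.]
 [221. 205.]]
```

View pics/w5.png

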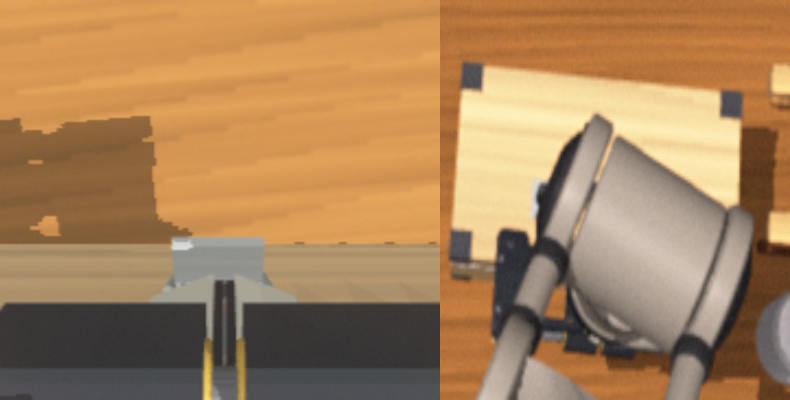

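The lever has moved out. I raise the tool clear to see it.

>>> step_arm([
  [-60, 0, 5, 0, 0, 0, -1],
  [-120, 0, -10, 0, 0, 0, 1],
  [-150, 0, -25, 0, -0.1, 0, 1],
  [-150, 0, -25, 0, -0.2, 0, 1],
  [-150, 0, -25, 0, -0.2, 0, 1],
])

```text
time: 7.62
tool_pos: [402.0, -137.6, 266.0]
ee_rot: [0.03, 0.632, -0.035, 0.774]
contact_force: [0.2, 0.2, -0.4]
finger_gap: 35.8
```

```bash
cat >> h.py <<'E'
def ori2(p=0): # jaws along case x
    rz=R.from_euler('z',YAW); d=np.array([np.sin(p),0,-np.cos(p)]); y=np.array([np.cos(p),0,np.sin(p)])
    return rz*R.from_matrix(np.c_[d,y,np.cross(d,y)])
E
python3 - <<'E'
from h import *
o=ctrl.observe(); print(o["time"],o["tool_pos"],o["joint_positions"].round(3),o["finger_gap"])
i=vision.camera_info("wrist");im=vision.read_camera("wrist")[:,:,::-1]
cv2.imwrite("pics/w6.png",cv2.resize(im[120:300,150:490],(780,413),interpolation=cv2.INTER_CUBIC))
P=[]
for t in (0,1.57,2.8): 
  for r in (0,45): P.append(case(-91-2*np.cos(t)-r*np.sin(t),0,87+r*np.cos(t)))
P+=[case(-75,140,120),case(-75,-140,120),case(-25,55,160),case(-25,-55,160)]
print(((proj("wrist",P,i)-[150,120])*780/340).round(0))
print(*step(case(-25,0,230),ori2(-.3)))
E
```

```text
7.625 [ 401.97494779 -137.60145767  265.99000413] [-0.593 -0.027  1.794  0.105  1.201 -2.102] 35.76869638687873
[[392. 122.]
 [392. 163.]
 [392. 126.]
 [392.  36.]
 [392. 129.]
 [392.  70.]
 [698. 187.]
 [ 86. 187.]
 [517. 329.]
 [268. 329.]]
[56.3 -0.5 98.1] [ 1.534  0.389 -0.393]
```

View pics/w6.png

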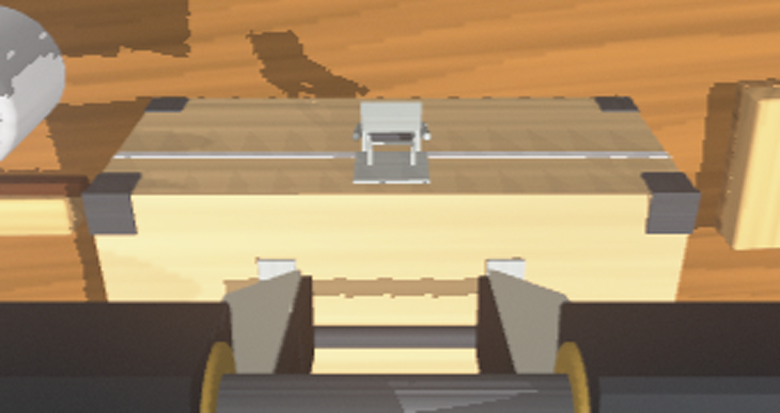

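The lever now hangs down below its pivot (crop 360–420, rows 103–135), so the latch is off. Next, the handle.

```bash
python3 - <<'E'
from h import *
p=-.2
for k in (-70,0):
    a=18.8+k; t=case(-25+a*np.sin(p),0,160-a*np.cos(p)); print(t.round(1),*step(t,ori2(p)))
i=vision.camera_info("wrist")
for t in (.5,.7,2.6,2.8,3): print(t,((proj("wrist",[case(-91-2*np.cos(t)-r*np.sin(t),0,87+r*np.cos(t)) for r in (-3,45)],i)-[150,120])*780/340).round(0).tolist())
E
```

```text
[ 519.5 -149.   210.2] [ 77.8  -0.5 104.1] [ 1.547  0.311 -0.315]
[ 505.7 -147.7  141.6] [142.3  -0.7  76.9] [ 1.547  0.311 -0.315]
0.5 [[393.0, 123.0], [393.0, 112.0]]
0.7 [[393.0, 124.0], [393.0, 92.0]]
2.6 [[393.0, 134.0], [393.0, 57.0]]
2.8 [[393.0, 133.0], [393.0, 70.0]]
3 [[393.0, 132.0], [393.0, 84.0]]
```

The pixel rows are ambiguous: they fit an angle of about 0.6 as well as hanging. To be sure I sweep closed fingers downward just in front of the pivot, watching the force.

```bash
python3 - <<'E'
from h import *
print(*[v for z in (145,110,85) for v in step(case(-114-(145-z)*.1,0,z),ori(0))])
E
```

```text
[122.   -0.8  -6. ] [-0.002  0.199 -0.002] [155.6  -0.9 -16.3] [-0.002  0.199 -0.002] [179.6  -1.  -23.7] [-0.002  0.199 -0.002]
```

>>> step_arm([
  [60, -0.8, -6, 0, 0.1, 0, -1],
  [110, -0.8, -6, 0, 0.199, 0, -1],
  [122, -0.8, -6, 0, 0.199, 0, -1],
  [122, -0.8, -6, 0, 0.199, 0, -1],
  [130, -0.8, -8.5, 0, 0.199, 0, -1],
  [138, -0.8, -11, 0, 0.199, 0, -1],
])

```text
time: 8.43
tool_pos: [419.8, -140.0, 129.1]
ee_rot: [0.033, 0.705, -0.032, 0.708]
contact_force: [0.6, 0.2, -0.4]
finger_gap: 0.4
```

>>> step_arm([
  [6, 0, 0, 0, 0, 0, -1],
  [12, 0, 0, 0, 0, 0, -1],
  [18, 0, -1, 0, 0, 0, -1],
])

```text
time: 8.8
tool_pos: [418.7, -139.6, 109.8]
ee_rot: [0.033, 0.706, -0.031, 0.707]
contact_force: [0.7, 0.1, -0.5]
finger_gap: 0.6
```

>>> step_arm([
  [6, 0, -1, 0, 0, 0, -1],
  [12, 0, -2, 0, 0, 0, -1],
  [18, 0, -3, 0, 0, 0, -1],
  [24, 0, -3, 0, 0, 0, -1],
])

```text
time: 9.3
tool_pos: [414.7, -139.0, 85.7]
ee_rot: [0.033, 0.707, -0.031, 0.706]
contact_force: [0.2, -0.4, -0.0]
finger_gap: 0.5
```

No contact at all, so the lever really is over and hanging. To the handle.

```bash
python3 - <<'E'
from h import *
p=-.2
for k in (-70,0):
    a=18.8+k; t=case(-25+a*np.sin(p),0,160-a*np.cos(p)); print(t.round(1),*step(t,ori2(p)))
E
```

```text
[ 519.5 -149.   210.2] [-124.6   -0.2  105.2] [ 1.565  0.154 -0.159]
[ 505.7 -147.7  141.6] [-56.   -0.4  91.3] [ 1.565  0.154 -0.159]
```

>>> step_arm([
  [-60, 0, 0, 0, 0, 0, -1],
  [-120, 0, 0, 0.18, 0, 0, -1],
  [-125, 0, 30, 0.36, 0.03, -0.03, -0.13],
  [-125, 0, 60, 0.54, 0.05, -0.05, -0.13],
  [-125, 0, 90, 0.72, 0.07, -0.07, -0.13],
  [-124.6, 0, 105, 0.9, 0.09, -0.09, -0.13],
  [-124.6, 0, 105, 1.08, 0.11, -0.11, -0.13],
  [-124.6, 0, 105, 1.26, 0.12, -0.12, -0.13],
  [-124.6, 0, 105, 1.44, 0.14, -0.14, -0.13],
  [-124.6, 0, 105, 1.565, 0.154, -0.159, -0.13],
  [-124.6, 0, 105, 1.565, 0.154, -0.159, -0.13],
])

```text
time: 10.68
tool_pos: [520.3, -149.1, 210.0]
ee_rot: [-0.472, -0.527, 0.566, -0.423]
contact_force: [0.6, -0.3, -0.6]
finger_gap: 39.7
```

```bash
python3 - <<'E'
from h import *
p=-.2
o=ctrl.observe(); print(o["time"],o["tool_pos"],o["joint_positions"].round(3),o["finger_gap"])
a=18.8; t=case(-25+a*np.sin(p),0,160-a*np.cos(p)); print(t.round(1),*step(t,ori2(p)))
i=vision.camera_info("wrist");im=vision.read_camera("wrist")[:,:,::-1]
top=vision.read_camera("top")[130:310,250:490,::-1]
cv2.imwrite("pics/w7.png",np.hstack([cv2.resize(im,(480,300)),cv2.resize(top,(320,300))]))
print((proj("wrist",[case(-25,55,160),case(-25,-55,160)],i)*.75).round(0))
E
```

```text
10.675 [ 520.32505756 -149.12404431  209.96083566] [-0.383  0.494  1.261 -0.057  1.577 -0.289] 39.712567172152255
[ 505.7 -147.7  141.6] [69.9 -0.9 -0.1] [ 0.001  0.    -0.001]
[[240.  98.]
 [240. 205.]]
```

View pics/w7.png

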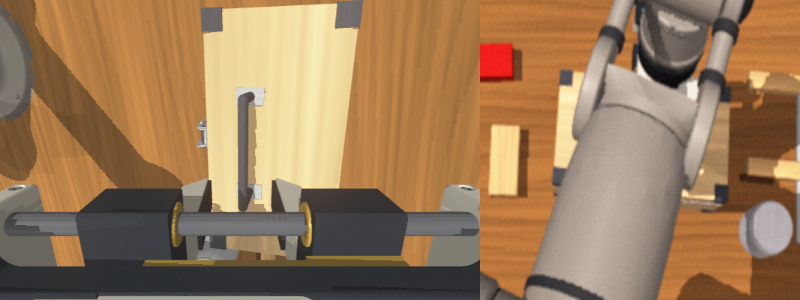

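Handle bar at columns 238–248, centred between the fingers. Descend and grip.

>>> step_arm([
  [40, 0, 0, 0, 0, 0, -0.13],
  [60, 0, 0, 0, 0, 0, -0.13],
  [70, 0, 0, 0, 0, 0, -0.13],
  [70, 0, 0, 0, 0, 0, -0.13],
  [70, 0, 0, 0, 0, 0, -0.6],
  [70, 0, 0, 0, 0, 0, -1],
  [70, 0, 0, 0, 0, 0, -1],
  [70, 0, 0, 0, 0, 0, -1],
])

```text
time: 11.78
tool_pos: [506.5, -147.8, 142.3]
ee_rot: [-0.472, -0.526, 0.567, -0.423]
contact_force: [0.1, -0.5, -0.1]
finger_gap: 4.4
```

```bash
python3 - <<'E'
from h import *
o=ctrl.observe(); print(o["tool_pos"],o["contact_force"].round(1),o["finger_gap"])
p0=-.2; T0=case(-25+18.8*np.sin(p0),0,160-18.8*np.cos(p0)); R0=ori2(p0)
def hand(f): 
    a=np.radians(139.64)-f; return np.array([75+131.24*np.cos(a),75+131.24*np.sin(a)])
for f in np.r_[0:1.46:.08]:
    p=-.2-.2*min(f/1.2,1); h=hand(f); t=case(h[0]+18.8*np.sin(p),0,h[1]-18.8*np.cos(p))
    print(round(f,2),R0.inv().apply(t-T0).round(1),(R0.inv()*ori2(p)).as_rotvec().round(3))
E
```

```text
[ 506.46707814 -147.81866929  142.27226603] [ 0.1 -0.5 -0.1] 4.4061270170645
0.0 [ 0. -0. -0.] [0. 0. 0.]
0.08 [-9.   5.2 -0. ] [-0.     0.    -0.013]
0.16 [-17.5  11.1  -0. ] [ 0.    -0.    -0.027]
0.24 [-25.5  17.6  -0. ] [-0.    0.   -0.04]
0.32 [-32.9  24.8  -0. ] [-0.    -0.    -0.053]
0.4 [-39.8  32.5  -0. ] [-0.     0.    -0.067]
0.48 [-45.9  40.8  -0. ] [-0.   -0.   -0.08]
0.56 [-51.4  49.5  -0. ] [ 0.     0.    -0.093]
0.64 [-56.2  58.6   0. ] [ 0.     0.    -0.107]
0.72 [-60.1  68.1   0. ] [-0.    0.   -0.12]
0.8 [-63.3  77.8  -0. ] [-0.     0.    -0.133]
0.88 [-65.7  87.8  -0. ] [ 0.     0.    -0.147]
0.96 [-67.3  98.    0. ] [-0.   -0.   -0.16]
1.04 [-68.  108.2   0. ] [-0.    -0.    -0.173]
1.12 [-67.9 118.4  -0. ] [ 0.    -0.    -0.187]
1.2 [-67.  128.6  -0. ] [-0.   0.  -0.2]
1.28 [-65.2 139.   -0. ] [-0.   0.  -0.2]
1.36 [-62.6 149.1  -0. ] [-0.   0.  -0.2]
1.44 [-59.1 159.1  -0. ] [-0.   0.  -0.2]
```

The gap of 4.4 mm steady means the bar is held (the pads read about 5 mm under, as on the lever). Lift gently.

>>> step_arm([
  [-4.5, 2.5, 0, 0, 0, -0.006, -1],
  [-9, 5.2, 0, 0, 0, -0.013, -1],
  [-17.5, 11.1, 0, 0, 0, -0.027, -1],
])

```text
time: 12.15
tool_pos: [520.8, -149.1, 157.4]
ee_rot: [-0.465, -0.533, 0.573, -0.415]
contact_force: [0.7, 0.1, -0.0]
finger_gap: 0.8
```

The bar slipped out (gap 0.8, no force). I look numerically for the handle, then regrip deeper with more time to clamp.

>>> step_arm([
  [-15, 10, 0, 0, 0, 0, -0.13],
  [-15, 10, 0, 0, 0, 0, -0.13],
  [-15, 10, 0, 0, 0, 0, -0.13],
  [-15, 10, 0, 0, 0, 0, -0.13],
  [-15, 10, 0, 0, 0, 0, -0.13],
])

```text
time: 12.78
tool_pos: [533.3, -150.2, 169.3]
ee_rot: [-0.465, -0.533, 0.573, -0.415]
contact_force: [0.1, 0.5, 0.4]
finger_gap: 39.6
```

```bash
python3 - <<'E'
from h import *
p=-.2
o=ctrl.observe(); print(o["time"],o["tool_pos"],o["contact_force"].round(1),o["finger_gap"])
i=vision.camera_info("wrist");im=vision.read_camera("wrist")[:,:,::-1]; cv2.imwrite("pics/w8.png",im)
print(proj("wrist",[case(-25,55,160),case(-25,-55,160),case(-25,0,160),case(75,140,120),case(-75,140,120),o["tool_pos"]],i).round(0))
a=im[0:260,160:500]; s=vision.read_camera("scene")[100:270,180:400,::-1]
cv2.imwrite("pics/w8c.png",np.hstack([cv2.resize(a,(400,306)),cv2.resize(s,(396,306))]))
E
```

```text
12.775 [ 533.31182412 -150.15371716  169.25793266] [0.1 0.5 0.4] 39.550453452687655
[[285. 136.]
 [289. 299.]
 [287. 224.]
 [471. -18.]
 [229.  -2.]
 [321. 232.]]
```

View pics/w8c.png

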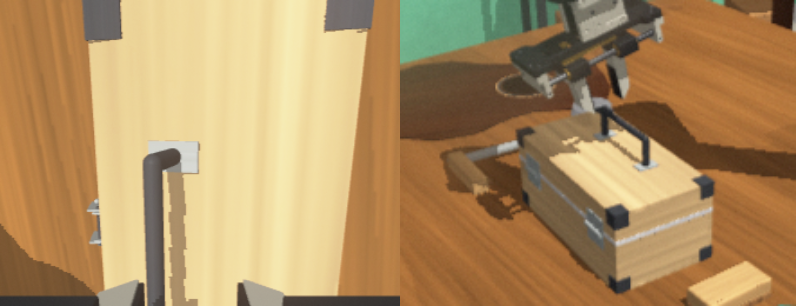

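The lid is still shut; the handle end in the wrist view at (289,134) is within 3 mm of the model. Regrip deeper.

```bash
python3 - <<'E'
from h import *
p=-.2; a=27; t=case(-23.5+a*np.sin(p),0,160-a*np.cos(p)); print(t.round(1),*step(t,ori2(p)))
E
```

```text
[ 505.6 -147.7  133.5] [ 41.2 -19.3   0. ] [0.    0.    0.026]
```

>>> step_arm([
  [-5, -19.3, 0, 0, 0, 0.026, -0.13],
  [-5, -19.3, 0, 0, 0, 0.026, -0.13],
  [20, -19.3, 0, 0, 0, 0.026, -0.13],
  [41, -19.3, 0, 0, 0, 0.026, -0.13],
  [41, -19.3, 0, 0, 0, 0.026, -0.13],
  [41, -19.3, 0, 0, 0, 0.026, -1],
  [41, -19.3, 0, 0, 0, 0.026, -1],
  [41, -19.3, 0, 0, 0, 0.026, -1],
  [41, -19.3, 0, 0, 0, 0.026, -1],
])

```text
time: 14.0
tool_pos: [506.0, -147.8, 134.1]
ee_rot: [-0.472, -0.526, 0.567, -0.423]
contact_force: [-0.2, -0.1, -0.3]
finger_gap: 4.7
```

>>> step_arm([
  [0, 0, 0, 0, 0, 0, -1],
  [0, 0, 0, 0, 0, 0, -1],
])

```text
time: 14.25
tool_pos: [505.8, -147.7, 133.8]
ee_rot: [-0.472, -0.527, 0.567, -0.423]
contact_force: [0.5, 0.6, 0.1]
finger_gap: 0.4
```

>>> step_arm([
  [0, 0, 0, 0, 0, 0, -1],
  [0, 0, 0, 0, 0, 0, -1],
])

```text
time: 14.5
tool_pos: [505.8, -147.7, 133.8]
ee_rot: [-0.472, -0.527, 0.567, -0.423]
contact_force: [0.2, 0.4, -0.1]
finger_gap: 0.4
```

>>> step_arm([
  [-4.5, 2.5, 0, 0, 0, 0, -1],
  [-9, 5, 0, 0, 0, 0, -1],
])

```text
time: 14.75
tool_pos: [512.8, -148.4, 142.0]
ee_rot: [-0.472, -0.526, 0.567, -0.423]
contact_force: [0.5, -0.6, -0.5]
finger_gap: 0.6
```

```bash
python3 - <<'E'
from h import *
o=ctrl.observe(); print(o["tool_pos"],o["contact_force"].round(1),o["finger_gap"])
i=vision.camera_info("wrist");im=vision.read_camera("wrist")[:,:,::-1]; cv2.imwrite("pics/w9.png",im)
print(proj("wrist",[case(-25,55,160),case(-25,-55,160),case(-25,0,160),o["tool_pos"]],i).round(0))
hsv=cv2.cvtColor(im,cv2.COLOR_BGR2HSV); g=cv2.resize(hsv[100:300:5,200:440:4,2],None,fx=1,fy=1,interpolation=cv2.INTER_AREA)
for r in g: print("".join(" .:-=+*#%@"[min(9,int(v)//26)] for v in r))
E
```

```text
[ 512.84936145 -148.40233967  142.00355942] [ 0.5 -0.6 -0.5] 0.5796088972586213
[[307. 143.]
 [309. 329.]
 [308. 244.]
 [321. 232.]]
+***********%%%%%%%%%%%%%%%@%%%@@@@%%%@@@@@@@@@@@@@@@@%@@@@@
+***********#%%%%%%%%%%%%%%@%%%@@@@%%%@@@@@@@@@@@@@@@@%@@@@@
+************%%%%%%%%%%%%%%%%%%@@@@%%%@@@@@@%@@@@@@@@@%@@@@@
*+***********%%%%%%%%%%%%%%@%%%@@@@%%@@@@@@@%@@@@@@@@%%@@@@@
*+***********%%%%%%%%%%%%%%%%%%@@@@%%@@@@@@@%@@@@@@@@%%@@@@@
*+***********%%%%%%%%%%%%%############*@@@@@%@@@@@@@@%%@@@@@
*************%%%%%%%%%%%%%#####=-#####*@@@@@%@@@@@@@@%%@@@@@
*************%%%%%%%%%%%%%%%=-----%%%%%@@@@@%@@@@@@@@%%@@@@@
*************%%%%%%%%%%%%%+----:::####%@@@@%%@@@@@@@@%%@@@@@
*************%@%%%%%%%%%%%-==--::+%%%%%@@@@%%@@@@@@@@%%@@@@@
*************%@%%%%%%%%%%%-----=++%%%%%@@@@%%@@@@@@@@%%@@@@@
*************%@%%%%%%%%%%%-----***%%%%@@@@@%@@@@@@@@@%@@@@@@
*************%@%%%%%%%%%%%-----***%%%@@@@@@%%@@@@@@@%%@@@@@@
*************%@%%%%%%%%%%%-----****%@@@@@@@%@@@@@@@@%%@@@@@@
********+****%@%%%%%%%%%%%-----****%@@@@@@@%@@@@@@@@%%@@@@@@
**************@%%%%%%%%%%%-----****%@@@@@@%%@@@@@@@@
[... 772 characters left out ...]
-***@@@@@@@%%@@@@@@@%%@@@@@@@
===***********#@@%%%%@@@*****+::+*****%@@%%%@@@@@@@%%@@@@@@@
====**********#@@%%%%@*******=::+*******@%%%@@@@@@@%%@@@@@@@
===::::::::::::::::::::::::::=::+::::::::::::::::::::::::::@
==..:::::::::::::::::::::::::=::-:::::::::::::::::::::::::::
=.........:..:::::::::::::::.:..-:::::::::::::::::::::::::::
..........:.:.:.::::::::..::-:..=:::::::::::::::::::::::::::
....................::.:::.:+:..=-::::::::::::::::::::::::::
.................:.:........+:..==.::.:.::::::::::::::::::::
::::::::::::::::::::::::::::-:---+::::::::::::::::::::::::::
::::::::::::::::::::::::::::-:--=+::::::::::::::::::::::::::
::::::::::::::::::::::::::::=-===*::::::::::::::::::::::::::
```

The fingers closed empty, so something in my geometry disagrees. I triangulate the bar from the two saved fixed views.

```bash
python3 - <<'E'
from h import *
def dark(f,x0,x1,y0,y1):
    im=cv2.imread(f); g=im.max(2)[y0:y1,x0:x1]; m=(g<75).astype(np.uint8)
    n,l,s,c=cv2.connectedComponentsWithStats(m)
    for k in range(1,n):
        if s[k,4]>8: print(f,s[k,:2]+[x0,y0],s[k,2:],(c[k]+[x0,y0]).round(1))
dark("pics/scene0.png",240,360,140,265); dark("pics/top0.png",295,450,160,270)
for n in("scene","top"):
  print(n,proj(n,[case(-25,55,160),case(-25,-55,160),case(75,140,120),case(-75,140,120),case(75,-140,120),case(75,140,0)]).round(1).tolist())
im=cv2.imread("pics/scene0.png").max(2)
for r in range(155,200,2): print(r,"".join(" .:-=+*#%@"[min(9,int(v)//26)] for v in im[r,280:330]))
E
```

```text
pics/scene0.png [240 143] [ 8  8 30] [243.6 146.1]
pics/scene0.png [290 160] [ 28  32 151] [304.3 172.9]
pics/scene0.png [246 174] [ 3  8 14] [246.7 177.4]
pics/scene0.png [347 201] [ 7 10 53] [350.  205.4]
pics/scene0.png [247 205] [ 5 10 30] [249.2 209.5]
pics/scene0.png [294 215] [ 12  13 117] [299.5 221.2]
pics/scene0.png [347 237] [ 6  8 33] [349.5 240.3]
pics/scene0.png [295 253] [12 10 78] [300.6 258. ]
pics/top0.png [344 216] [ 9  5 20] [346.8 217.9]
pics/top0.png [394 220] [ 7  5 22] [396.8 222.2]
pics/top0.png [445 234] [ 5  5 22] [446.7 236.1]
pics/top0.png [305 239] [ 8  2 15] [308.7 239.5]
pics/top0.png [426 250] [ 9  2 16] [430.  250.4]
scene [[318.2, 177.1], [295.0, 160.8], [301.2, 219.5], [355.8, 200.4], [246.6, 172.2], [302.7, 262.9]]
top [[346.4, 216.5], [399.1, 220.9], [310.1, 172.6], [304.0, 239.7], [436.8, 183.0], [310.6, 186.3]]
155 %%@@@@@@@@@@@%%#*********+**********++************
157 @@@@@@@@@@@@@@@@@#*********************++*********
159 @@@@@@@@@%##*++*%#*****************++******+++****
161 @@@@@@@@*-:::::::-+********************+*******+++
163 %%@%%@@@@@%=.
[... 327 characters left out ...]
##=::-**##%@@@@@@@%+:.:::=********++++++
177 @@@@@@@@%*+##++++#%@@@@@@@@@@@%%=..::-#%#***=-=+++
179 @@@@@@@@@@@@@@@%*+++*%@@@@@@@@@@@%=..:*%@%%*=----=
181 @@@@@@@@@@@@@@@@@%%*++*#%@@@@%@@@@+..:*%%@@@%*=+++
183 @@@@@@@@@@@@@@@@@@@@@*+++*%@@@%%%%=...*%%%%%%@%%#*
185 @@@@@@@@@@@@@%@@@@@@@@@%*+++%@@@@%+:.:*%@@%%%%%%%%
187 @@@@@@@@@@@@@@@@@@@@@@@@@%%*++*#%@+:.:*%@@%@%%%%%%
189 @@@@@@@@@@@@@@@@@@%@@@@@@@@@%*++*#=:.:+#%%%%%%%%%%
191 @@@@@@@@@%@@@@@@@@@@@%@@@@@@@%%###-...+#%##%%%%%%%
193 @@@@@@@@@@@@@@@@@@@@@@@@@@@@@%**#%##***#%%%%%%%%%@
195 @@@@@@@@@@@@@@@@@@@@@@@@@@@@@@@%##%%%%@@@@@%@%%%%%
197 @@@@@@@@@@@@@@@@@%@@@@@@@@@@@@@@@@@@%%@@@@@@%@@@%%
199 @@@@@@@@@@@@@@@@@@@%@@@@@@@@@@@@@@@@@@@@@%@@@@@%%%
```

```bash
python3 - <<'E'
from h import *
o=ctrl.observe(); T=o["tool_pos"]; d=R.from_quat(o["ee_rot"]).as_matrix()[:,0]
print(T,d.round(2)); q=proj("scene",[T,T-19*d,T-47*d,T-66*d,case(-25,55,160),case(-25,-55,160)]).round(1);print(q.tolist())
im=vision.read_camera("scene")[:,:,::-1]; cv2.imwrite("pics/s2.png",im)
g=cv2.resize(im[125:195,270:350],None,fx=1,fy=.5,interpolation=cv2.INTER_AREA).max(2)
for k,r in enumerate(g): print(125+2*k,"".join(" .:-=+*#%@"[min(9,int(v)//26)] for v in r))
E
```

```text
[ 513.4956775  -148.54998962  142.49741   ] [-0.2   0.02 -0.98]
[[304.9, 175.3], [303.4, 169.0], [301.2, 159.5], [299.7, 152.8], [318.2, 177.1], [295.0, 160.8]]
125 ********++----:::::=+*************+==::....::-+*+======-----+*#*****************
127 +++++=--:::::::::::-=*********+=-::....::==++******+=---=-:-=*#*****************
129 +=-::::::::::::::::-=+***++=-:::.:::-=-=+********+===-:----==*******************
131 ::::::::-----::::::::-=-:::::::---=--:::-=+*+++==----=+****+=++*****************
133 ::::---====---:::::::::::::----::::.....:..-===-==+****************#*#####******
135 --++====--:::::::::::::---==-:...:.:.......:=+*+*********************########*##
137 --==----::::::::::---=-==--::.:::...........+**************************#########
139 ::-::::::::::::::-==--:::::::...-:........::+********************************###
141 :::::::::::::::..::::::::.......::.....:==+*************************************
143 :::::--------:...:==::.............:-+******************##**********************
145 :::::-------------=--:.........:-===+****##*******###********##*****************
147 
[... 1335 characters left out ...]
--------------------
179 *+++++++++++++++++++++++++++++**%@@@@@@@@@@@+:.:=%@@%#+-------------------------
181 ####*+++++++++++###+++####%%%##***%%@@@@@@@@+:.:=%@@@@@%#+----------------------
183 %#*#####*++*##%@@@@@%%@@@@@@@@@@#+++#%@@@@@@+:.:+%@@@@%@@@%#+-------------------
185 ###%@@@@@@@@@@@@@@@@@@@@@@@@@@@@@@##*+*%@@@@*:.:+%@@@@@%%@@@%%*=----------------
187 @@@@@@@@@@@@@@@@@@@@@@@@@@@@@@@@@@@@%#++**#@*:::=%%@@@@@@%%%%@@%#+=-------------
189 @@@@@@@@@@@@@@@@@@@@@@@@@@@@@@@@@@@@@@%%##**=:.:=#%%%%@@@@@%%%%%@%%#+=----------
191 %@@@@@@@@@@@@@@@@@@@@@@@@@@@@@@@@@@@@@@%#%##+---*####%%%@@@@@@%%%%%@%%#+=-----=+
193 %%%@@@@@@@@@@@@@@@@@@@@@@@@@@@@@@@@@@@@@%#*######%%%%@@@@%%%@@@@%%%%%%%%%##****#
```

```bash
python3 - <<'E'
from h import *
o=ctrl.observe(); T=o["tool_pos"]; d=R.from_quat(o["ee_rot"]).as_matrix()[:,0]
for k in (0,5,10,15,20,25,30,40): print(k,proj("wrist",[T-k*d]).round(1),proj("scene",[T-k*d]).round(1))
i=vision.camera_info("wrist"); W=i["world_to_cam"]; c=-W[:3,:3].T@W[:3,3]; print("cam rel tool",R.from_quat(o["ee_rot"]).inv().apply(c-T), "view dir", R.from_quat(o["ee_rot"]).inv().apply(-W[2,:3]))
im=cv2.imread("pics/w9.png"); g=im[215:270:2,296:350]
for k,r in enumerate(g): print(215+2*k," ".join("%3d"%v for v in r.max(1)[::2]))
E
```

```text
0 [[320.6 232.1]] [[305.  175.4]]
5 [[320.5 235.3]] [[304.6 173.8]]
10 [[320.5 238.7]] [[304.2 172.1]]
15 [[320.5 242.2]] [[303.8 170.5]]
20 [[320.4 245.9]] [[303.5 168.8]]
25 [[320.4 249.8]] [[303.1 167.1]]
30 [[320.4 253.9]] [[302.7 165.4]]
40 [[320.3 262.8]] [[301.9 162. ]]
cam rel tool [-191.20670343    0.58832479  -76.34629617] view dir [9.58793866e-01 6.61308374e-04 2.84101891e-01]
215 235 231 230 230 111  95  99 100  98  94  91  83  75 134 161 162 162 163 160 161 160 222 234 234 233 235 235
217 234 232 230 229 110  97  99 101  99  93  90  85  76 133 159 161 163 161 159 158 160 222 234 234 235 235 236
219 234 232 230 230 132  96  99 100 101  94  91  82  77 133 161 161 163 162 161 159 159 222 234 234 235 235 235
221 234 232 230 230 132  95  98 101 100  93  90  86  76 133 162 163 162 161 159 160 160 221 234 234 235 235 235
223 235 232 230 230 133  94  99 100 100  94  90  84  76 175 194 162 163 161 159 160 159 221 234 234 235 235 235
225 235 232 232 230 133  93  98  99 100  93  89  83  78 119 161 161 162 162 160 158 159 221 234 234 235 235 236
227 235 232 231 230 131  93  96  99  
[... 1726 characters left out ...]
  59  59  58  59  59  58  58
259  55  56  56  57  55  55  57  54  53 159 105  54  52  71  53  55 103 111  55  59  57  59  58  57  58  58  59
261  54  52  55  55  55  54  56  56  53 159 103  55  54  71  56  53 102 111  55  55  57  56  55  57  56  59  58
263  54  54  55  54  54  56  54  56  50 107  77  52  53  71  53  51  98 101  54  55  55  56  54  57  56  56  57
265  55  53  54  54  53  53  54  57  51 106  74  49  50  68  45  47  96  98  55  55  56  56  57  57  57  56  57
267  54  53  54  53  51  53  53  52  48 106  72  48  45  66  46  47 100 100  54  54  54  54  54  56  56  56  58
269  54  53  53  53  52  52  52  53  72  94  72  47  47  66  47  48  99 110  65  51  54  54  55  54  55  53  54
```

The fixed view shows the fingertips ending about 20–30 mm short of the reported TCP (scene row 168, TCP projects at 175). That explains the misses. I'll go down in small force-checked steps and close lower.

>>> step_arm([
  [-12, 0, 0, 0, 0, 0, -0.13],
  [-12, 0, 0, 0, 0, 0, -0.13],
  [-12, -4, 0, 0, 0, 0, -0.13],
  [-12, -4, 0, 0, 0, 0, -0.13],
  [10, -4, 0, 0, 0, 0, -0.13],
  [20, -4, 0, 0, 0, 0, -0.13],
  [20, -4, 0, 0, 0, 0, -0.13],
])

```text
time: 15.72
tool_pos: [504.1, -147.5, 122.2]
ee_rot: [-0.471, -0.527, 0.567, -0.422]
contact_force: [0.2, 0.9, -0.0]
finger_gap: 39.9
```

>>> step_arm([
  [3, 0, 0, 0, 0, 0, -0.13],
  [6, 0, 0, 0, 0, 0, -0.13],
  [6, 0, 0, 0, 0, 0, -1],
  [6, 0, 0, 0, 0, 0, -1],
  [6, 0, 0, 0, 0, 0, -1],
  [6, 0, 0, 0, 0, 0, -1],
  [6, 0, 0, 0, 0, 0, -1],
  [6, 0, 0, 0, 0, 0, -1],
])

```text
time: 16.73
tool_pos: [502.9, -147.5, 117.1]
ee_rot: [-0.471, -0.527, 0.567, -0.422]
contact_force: [-4.7, 0.8, 3.9]
finger_gap: 9.2
```

Gripped: gap 9.2 mm on the 10 mm bar. The real fingertips sit roughly 20–30 mm behind the nominal TCP. Recompute the arc with that lever arm.

```bash
python3 - <<'E'
from h import *
p0=-.2; A=44; R0=ori2(p0)
def T(f,p):
    a=np.radians(139.64)-f; return case(75+131.24*np.cos(a)+A*np.sin(p),0,75+131.24*np.sin(a)-A*np.cos(p))
for f in np.r_[0.04,0.08:1.46:.08]:
    p=-.2-.2*min(f/1.2,1); t=T(f,p)
    print(round(f,2),R0.inv().apply(t-T(0,p0)).round(1),round(p-p0,3), t.round(0))
print((R0.inv()*ori2(-.4)).as_rotvec())
E
```

```text
0.04 [-4.5  2.3  0. ] -0.007 [ 504. -148.  121.]
0.08 [-9.   4.8  0. ] -0.013 [ 507. -148.  125.]
0.16 [-17.5  10.4  -0. ] -0.027 [ 514. -148.  132.]
0.24 [-25.5  16.6   0. ] -0.04 [ 522. -149.  139.]
0.32 [-33.   23.4  -0. ] -0.053 [ 530. -150.  145.]
0.4 [-39.8  30.8  -0. ] -0.067 [ 539. -151.  150.]
0.48 [-46.   38.8  -0. ] -0.08 [ 548. -152.  154.]
0.56 [-51.5  47.1   0. ] -0.093 [ 557. -152.  158.]
0.64 [-56.3  55.9   0. ] -0.107 [ 566. -153.  161.]
0.72 [-60.3  65.1  -0. ] -0.12 [ 576. -154.  163.]
0.8 [-63.6  74.5  -0. ] -0.133 [ 586. -155.  164.]
0.88 [-66.   84.1  -0. ] -0.147 [ 596. -156.  165.]
0.96 [-67.6  93.9   0. ] -0.16 [ 606. -157.  164.]
1.04 [-68.4 103.8  -0. ] -0.173 [ 616. -158.  163.]
1.12 [-68.4 113.8   0. ] -0.187 [ 625. -159.  161.]
1.2 [-67.5 123.6  -0. ] -0.2 [ 635. -159.  158.]
1.28 [-65.7 134.   -0. ] -0.2 [ 644. -160.  155.]
1.36 [-63.1 144.1   0. ] -0.2 [ 654. -161.  150.]
1.44 [-59.6 154.1  -0. ] -0.2 [ 663. -162.  145.]
[-1.66811334e-16  1.11207556e-16 -2.00000000e-01]
```

>>> step_arm([
  [-4.5, 2.3, 0, 0, 0, -0.007, -1],
  [-9, 4.8, 0, 0, 0, -0.013, -1],
  [-13, 7.6, 0, 0, 0, -0.02, -1],
])

```text
time: 17.1
tool_pos: [511.5, -148.2, 127.6]
ee_rot: [-0.465, -0.533, 0.572, -0.415]
contact_force: [-9.2, -0.1, 0.7]
finger_gap: 8.9
```

```bash
cat >> h.py <<'E'
A=44
def TL(f,p):
    a=np.radians(139.64)-f; return case(75+131.24*np.cos(a)+A*np.sin(p),0,75+131.24*np.sin(a)-A*np.cos(p))
pf=lambda f:-.2-.2*min(f/1.2,1)
def arc(f0,fs):
    R0=ori2(pf(f0))
    for f in fs: print(round(f,2),R0.inv().apply(TL(f,pf(f))-TL(f0,pf(f0))).round(1),round(pf(f)-pf(f0),3))
E
python3 -c "
from h import *
arc(.12,np.arange(.18,.84,.08))"
```

```text
0.18 [-6.3  4.2  0. ] -0.01
0.26 [-14.4  10.4   0. ] -0.023
0.34 [-21.8  17.3  -0. ] -0.037
0.42 [-28.6  24.7   0. ] -0.05
0.5 [-34.8  32.6   0. ] -0.063
0.58 [-40.3  41.    0. ] -0.077
0.66 [-45.1  49.8   0. ] -0.09
0.74 [-49.1  58.9   0. ] -0.103
0.82 [-52.3  68.3   0. ] -0.117
```

>>> step_arm([
  [-6.3, 3, 0, 0, 0, -0.01, -1],
  [-14.4, 8.9, 0, 0, 0, -0.023, -1],
  [-21.8, 15.8, 0, 0, 0, -0.037, -1],
  [-28.6, 23.2, 0, 0, 0, -0.05, -1],
])

```text
time: 17.6
tool_pos: [540.6, -150.9, 151.3]
ee_rot: [-0.452, -0.544, 0.583, -0.401]
contact_force: [-8.0, -0.4, 2.7]
finger_gap: 8.7
```

```bash
python3 -c "
from h import *
arc(.42,np.arange(.5,1.35,.08))"
```

```text
0.5 [-6.6  7.6  0. ] -0.013
0.58 [-12.5  15.7  -0. ] -0.027
0.66 [-17.7  24.2   0. ] -0.04
0.74 [-22.1  33.2   0. ] -0.053
0.82 [-25.8  42.4   0. ] -0.067
0.9 [-28.8  51.9  -0. ] -0.08
0.98 [-30.9  61.6   0. ] -0.093
1.06 [-32.1  71.5  -0. ] -0.107
1.14 [-32.6  81.4   0. ] -0.12
1.22 [-32.2  91.4   0. ] -0.13
1.3 [-30.9 101.9   0. ] -0.13
```

>>> step_arm([
  [-7.6, 7, 0, 0, 0, -0.013, -1],
  [-14, 15, 0, 0, 0, -0.027, -1],
  [-19, 23.5, 0, 0, 0, -0.04, -1],
  [-23.5, 32.5, 0, 0, 0, -0.053, -1],
  [-27, 41.8, 0, 0, 0, -0.067, -1],
])

```text
time: 18.23
tool_pos: [589.2, -155.4, 167.5]
ee_rot: [-0.434, -0.558, 0.595, -0.383]
contact_force: [-5.3, -0.3, 10.8]
finger_gap: 9.0
```

>>> step_arm([
  [-3, 9.5, 0, 0, 0, -0.013, -1],
  [-5.3, 19.2, 0, 0, 0, -0.026, -1],
  [-6.6, 29, 0, 0, 0, -0.04, -1],
])

```text
time: 18.6
tool_pos: [619.8, -158.3, 165.1]
ee_rot: [-0.424, -0.565, 0.602, -0.372]
contact_force: [-0.3, -0.2, 13.7]
finger_gap: 8.9
```

```bash
python3 -c "
from h import *
arc(1.06,np.arange(1.1,1.5,.04))
o=ctrl.observe();print(o['tool_pos'],TL(1.06,pf(1.06)),o['joint_positions'].round(2),o['contact_force'],o['torque'])
print(R.from_quat(o['ee_rot']).as_matrix()[:,0],pf(1.06))"
```

```text
1.1 [-0.9  4.9 -0. ] -0.007
1.14 [-1.5  9.8 -0. ] -0.013
1.18 [-1.9 14.7 -0. ] -0.02
1.22 [-2.2 19.8 -0. ] -0.023
1.26 [-2.2 25.1 -0. ] -0.023
1.3 [-2.  30.3 -0. ] -0.023
1.34 [-1.6 35.6 -0. ] -0.023
1.38 [-1.  40.8  0. ] -0.023
1.42 [-0.2 46.  -0. ] -0.023
1.46 [ 0.9 51.1 -0. ] -0.023
[ 619.83626886 -158.30800155  165.12638107] [ 618.0275806  -157.85589419  162.87228469] [-0.32  0.86  0.74 -0.09  1.9  -0.25] [-0.33681655 -0.17717248 13.69711556] [-0.17492991  1.05169418  0.0798203 ]
[-0.36366627  0.03122902 -0.93100569] -0.3766666666666667
```

>>> step_arm([
  [-3.5, 5, 0, 0, 0, -0.007, -1],
  [-5.2, 12, 0, 0, 0, -0.017, -1],
  [-5.4, 20, 0, 0, 0, -0.023, -1],
  [-5.2, 28, 0, 0, 0, -0.023, -1],
  [-4.6, 35, 0, 0, 0, -0.023, -1],
  [-3.6, 42, 0, 0, 0, -0.023, -1],
])

```text
time: 19.35
tool_pos: [659.5, -162.0, 150.3]
ee_rot: [-0.417, -0.571, 0.607, -0.364]
contact_force: [-1.0, -2.9, 2.4]
finger_gap: 8.6
```

>>> step_arm([
  [0.8, 4, 0, 0, 0, 0, -1],
  [2, 9, 0, 0, 0, 0, -1],
  [2.4, 11, 0, 0, 0, 0, -1],
])

```text
time: 19.73
tool_pos: [668.7, -162.8, 144.0]
ee_rot: [-0.417, -0.571, 0.606, -0.364]
contact_force: [1.0, -4.6, 4.0]
finger_gap: 9.1
```

>>> step_arm([
  [0, 0, 0, 0, 0, 0, -0.55],
  [0, 0, 0, 0, 0, 0, -0.55],
  [-15, 0, 0, 0, 0, 0, -0.55],
  [-35, 0, 0, 0, 0, 0, -0.55],
  [-60, 0, 0, 0, 0, 0, -0.55],
  [-100, 0, 0, 0, 0, 0, -0.55],
])

```text
time: 20.48
tool_pos: [678.7, -159.3, 220.4]
ee_rot: [-0.419, -0.569, 0.604, -0.368]
contact_force: [0.4, -0.4, -0.9]
finger_gap: 20.9
```

```bash
python3 -c "
from h import *
o=ctrl.observe();print(o['time'],o['tool_pos'],o['joint_positions'].round(2),o['contact_force'])
s=vision.read_camera('scene')[:,:,::-1];cv2.imwrite('pics/s3.png',s); s=vision.read_camera('top')[:,:,::-1];cv2.imwrite('pics/t3.png',s)
"
```

```text
20.475 [ 678.66395103 -159.26191694  220.38333625] [-0.3   1.13  0.04 -0.11  2.35 -0.28] [ 0.36614681 -0.40157025 -0.90036339]
```

The lid was carried to about 1.46 rad and released; gap, forces and position are consistent. Withdraw over the case while the lid settles.

>>> step_arm([
  [0, -30, 0, 0, 0, 0, -0.55],
  [5, -70, 0, 0, 0, 0.05, -0.55],
  [10, -110, 0, 0, 0, 0.1, -0.3],
  [10, -150, 0, 0, 0, 0.2, 0],
  [10, -180, 0, 0, 0, 0.3, 0.2],
  [10, -200, 0, 0, 0, 0.38, 0.3],
])

```text
time: 21.32
tool_pos: [490.4, -143.0, 292.8]
ee_rot: [0.523, 0.473, -0.521, 0.481]
contact_force: [0.6, -0.8, 0.7]
finger_gap: 55.9
```

```bash
python3 - <<'E'
from h import *
o=ctrl.observe();print(o['time'],o['tool_pos'],o['joint_positions'].round(2),o['contact_force'].round(1))
T=np.array([512.85,-148.4,142.0]); 
# wrist geometry in tool frame: camera at fixed pose
W=vision.camera_info("wrist")["world_to_cam"]; Rt=R.from_quat(o["ee_rot"]).as_matrix()
for k in (0,10,20,25,30,35,40): print(k,[proj("wrist",[o["tool_pos"]+Rt@np.array([-k,0,z])]).round(1)[0].tolist() for z in (-9.5,0,9.5)])
im=vision.read_camera("wrist")[:,:,::-1];cv2.imwrite("pics/w10.png",im)
s=vision.read_camera("scene")[:,:,::-1];cv2.imwrite("pics/s4.png",s)
t=vision.read_camera("top")[:,:,::-1];cv2.imwrite("pics/t4.png",t)
# lid edge prediction in scene for angles
def lidp(f,x,y,z): # point in lid coords rel hinge when shut
    c,sn=np.cos(f),np.sin(f); dx,dz=x-75,z-75; return case(75+dx*c+dz*sn, y, 75-dx*sn+dz*c)
for f in (1.3,1.5,1.75): print(f,proj("scene",[lidp(f,-75,140,75),lidp(f,-75,-140,75),lidp(f,-75,140,120),lidp(f,-25,55,160)]).round(0).tolist(), proj("top",[lidp(f,-75,140,75),lidp(f,-75,-140,75),lidp(f,-25,55,160)]).round(0).tolist())
a=cv2.resize(s[60:300,180:420],(400,400)); b=cv2.resize(t[60:300,240:480],(400,400)); cv2.imwrite("pics/v12.png",np.hstack([a,b]))
E
```

```text
21.325 [ 490.40360531 -142.9924764   292.78889915] [-0.43  0.25  1.38 -0.    1.5  -0.34] [ 0.6 -0.8  0.7]
0 [[320.3, 217.2], [320.3, 232.3], [320.3, 247.0]]
10 [[320.2, 223.1], [320.2, 238.8], [320.2, 254.1]]
20 [[320.1, 229.7], [320.1, 246.1], [320.1, 262.0]]
25 [[320.1, 233.2], [320.1, 250.0], [320.1, 266.3]]
30 [[320.0, 236.9], [320.0, 254.1], [320.1, 270.8]]
35 [[320.0, 240.8], [320.0, 258.4], [320.0, 275.5]]
40 [[319.9, 245.0], [320.0, 263.0], [320.0, 280.5]]
1.3 [[316.0, 175.0], [257.0, 134.0], [298.0, 175.0], [259.0, 181.0]] [[308.0, 178.0], [448.0, 189.0], [353.0, 141.0]]
1.5 [[304.0, 176.0], [247.0, 134.0], [285.0, 180.0], [250.0, 189.0]] [[309.0, 163.0], [449.0, 175.0], [353.0, 133.0]]
1.75 [[289.0, 181.0], [233.0, 138.0], [270.0, 191.0], [241.0, 201.0]] [[311.0, 146.0], [449.0, 157.0], [353.0, 126.0]]
```

```bash
cat >> h.py <<'E'
KT=33.
def tcp(tip,p,yaw): # TCP for a wanted real fingertip point
    return np.array(tip)+KT*np.array([np.sin(p)*np.cos(yaw),np.sin(p)*np.sin(yaw),-np.cos(p)])
B=np.array([520.1,83.1]); BY=-0.055
E
python3 - <<'E'
from h import *
for z in (110,50,16,12): print(z,*step(tcp([*B,z],-.17,BY),ori(-.17,BY)))
E
```

```text
110 [ 213.9    2.2 -228.9] [-1.601  0.141 -0.137]
50 [ 273.9    1.8 -229.3] [-1.601  0.141 -0.137]
16 [ 307.9    1.6 -229.4] [-1.601  0.141 -0.137]
12 [ 311.9    1.6 -229.5] [-1.601  0.141 -0.137]
```

>>> step_arm([
  [20, 0.5, -55, -0.18, 0.02, -0.02, 1],
  [50, 1, -110, -0.36, 0.04, -0.04, 1],
  [80, 1.5, -165, -0.54, 0.06, -0.06, 1],
  [110, 2, -220, -0.72, 0.08, -0.08, 1],
  [150, 2.2, -229, -0.9, 0.1, -0.1, 1],
  [190, 2.2, -229, -1.08, 0.12, -0.12, 1],
  [214, 2.2, -229, -1.26, 0.13, -0.13, 1],
  [214, 2.2, -229, -1.44, 0.14, -0.137, 1],
  [214, 2.2, -229, -1.6, 0.141, -0.137, 1],
  [214, 2.2, -229, -1.6, 0.141, -0.137, 1],
])

```text
time: 22.72
tool_pos: [514.4, 84.8, 74.1]
ee_rot: [0.022, 0.766, -0.017, 0.642]
contact_force: [-0.1, 0.7, 0.2]
finger_gap: 91.8
```

```bash
python3 - <<'E'
from h import *
o=ctrl.observe();print(o['time'],o['tool_pos'],o['joint_positions'].round(2),o['contact_force'].round(1),o["finger_gap"])
for z in (110,50,16,12): print(z,*step(tcp([*B,z],-.17,BY),ori(-.17,BY)))
im=vision.read_camera("wrist")[:,:,::-1];cv2.imwrite("pics/w11.png",im)
s=vision.read_camera("scene")[:,:,::-1];cv2.imwrite("pics/s5.png",s)
t=vision.read_camera("top")[:,:,::-1];cv2.imwrite("pics/t5.png",t)
a=cv2.resize(t[125:265,290:460],(680,560),interpolation=cv2.INTER_CUBIC)
b=cv2.resize(s[110:280,220:370],(120,136))
v=np.zeros((600,800,3),np.uint8); v[:560,:680]=a; v[:136,680:]=b; v[150:225,680:]=cv2.resize(im,(120,75)); v[240:376,680:]=cv2.resize(t[160:280,230:350],(120,136))
cv2.imwrite("pics/v12.png",v)
# case corner cross-check vs latch plate
hsv=cv2.cvtColor(im,cv2.COLOR_BGR2HSV); m=((hsv[...,2]>190)&(hsv[...,1]<150)&(hsv[...,1]>40)).astype(np.uint8)
n,l,st,c=cv2.connectedComponentsWithStats(m)
for k in range(1,n):
    if st[k,4]>300: print(st[k],c[k].round(0))
print(proj("wrist",[[*B,30]]))
E
```

```text
22.725 [514.3538306   84.80067261  74.1387683 ] [ 0.01  0.57  1.53  0.01  1.22 -1.51] [-0.1  0.7  0.2] 91.78657337579855
110 [-3.3 -1.4 -0.3] [-0.001 -0.006 -0.002]
50 [55.7 -1.5 10.2] [-0.001 -0.006 -0.002]
16 [89.2 -1.6 16.1] [-0.001 -0.006 -0.002]
12 [93.1 -1.6 16.8] [-0.001 -0.006 -0.002]
[ 284  161   70  122 4229] [327. 202.]
[  43  171  122   51 1710] [117. 184.]
[   0  213   54   36 1211] [ 31. 230.]
[[320.94341413 228.20169928]]
```

View pics/v12.png

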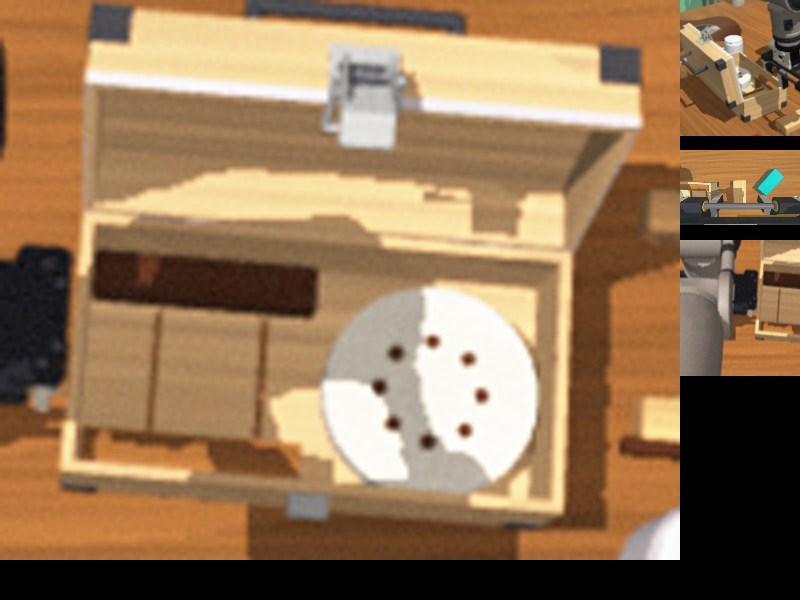

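View: the lid is fully back with the latch hanging, the dark caul is at crop (95–318, 252–315), the fences are the lines at x=155 and x=262, and the strip's rear edge runs from (85,428) to (300,440). The lid looks settled.

```bash
python3 - <<'E'
from h import *
f=lambda p:(np.array(p,float)+.5)/4-.5+[290,125]
def tocase(P): return (R.from_euler('z',-YAW).apply(P-C0)).round(1)
F=ray("top",f([[154,330],[152,420],[264,330],[261,425]]),14); print("fences",tocase(F))
print("strip rear",tocase(ray("top",f([[110,429],[208,434],[290,439]]),52)))
print("caul top front edge",tocase(ray("top",f([[100,300],[310,315]]),26)), tocase(ray("top",f([[310,315]]),26)))
print("rim inner corners",tocase(ray("top",f([[572,255],[562,508],[64,470],[85,222]]),75)))
t=cv2.imread("pics/t5.png"); g=t.max(2)
for r in (203,213,222,229): print(r,g[r,320:364].tolist())
o=proj("top",[case(-75,140,75),case(-75,-140,75)]); print((o-[290,125])*4)
W=cv2.imread("pics/w11.png"); hsv=cv2.cvtColor(W,cv2.COLOR_BGR2HSV); m=((hsv[...,2]>190)&(hsv[...,1]<150)&(hsv[...,1]>40)).astype(np.uint8); n,l,st,c=cv2.connectedComponentsWithStats(m); k=l[202,327]
q=cv2.minAreaRect(np.argwhere(l==k)[:,::-1].astype(np.float32)); P=ray("wrist",cv2.boxPoints(q),30); print("block by wrist",P.round(1),P.mean(0))
E
```

```text
fences [[ 23.7  93.4  14. ]
 [-30.6  90.3  14. ]
 [ 29.3  28.   14. ]
 [-28.2  25.9  14. ]]
strip rear [[-44.4 114.2  52. ]
 [-42.6  58.2  52. ]
 [-41.5  11.3  52. ]]
caul top front edge [[ 36.5 126.9  26. ]
 [ 38.    2.2  26. ]] [[38.   2.2 26. ]]
rim inner corners [[  74.4 -140.9   75. ]
 [ -71.3 -140.    75. ]
 [ -73.4  137.6   75. ]
 [  70.2  138.3   75. ]]
203 [182, 183, 185, 185, 188, 188, 187, 188, 175, 150, 159, 188, 187, 191, 190, 191, 192, 189, 197, 193, 193, 188, 171, 169, 173, 169, 158, 152, 143, 143, 144, 133, 132, 128, 106, 105, 92, 81, 83, 69, 61, 61, 51, 49]
213 [174, 175, 172, 172, 173, 174, 172, 157, 130, 147, 174, 178, 180, 177, 176, 177, 177, 176, 179, 177, 179, 178, 179, 175, 178, 181, 178, 176, 174, 176, 174, 172, 178, 178, 154, 122, 143, 179, 180, 182, 180, 182, 181, 179]
222 [168, 171, 167, 168, 167, 166, 166, 136, 131, 159, 167, 163, 168, 167, 167, 163, 165, 167, 170, 163, 171, 169, 169, 167, 169, 173, 171, 172, 171, 174, 171, 172, 173, 160, 129, 133, 157, 175, 180, 174, 180, 184, 206, 232]
229 [169, 164, 166, 164, 166, 168, 148, 120, 147, 168, 172, 170, 168, 169, 169, 168, 169, 171, 169, 174, 173, 171, 173, 175, 168, 171, 173, 170, 177, 169, 175, 173, 174, 152, 111, 142, 168, 178, 226, 251, 251, 249, 249, 250]
[[ 57.89936647 470.93359572]
 [560.29692023 513.14919868]]
block by wrist [[470.9  59.1  30. ]
 [472.6 107.9  30. ]
 [561.9 105.7  30. ]
 [560.1  54.8  30. ]] [516.36565202  81.87864586  30.        ]
```

>>> step_arm([
  [40, -2.2, 7.3, 0, -0.006, 0, 1],
  [70, -2.2, 12.7, 0, -0.006, 0, 1],
  [82, -2.2, 14.8, 0, -0.006, 0, 1],
  [88, -2.2, 15.9, 0, -0.006, 0, 1],
  [92, -2.2, 16.6, 0, -0.006, 0, 1],
])

```text
time: 23.5
tool_pos: [513.9, 82.2, -18.3]
ee_rot: [0.022, 0.764, -0.017, 0.645]
contact_force: [0.2, 0.4, -0.3]
finger_gap: 91.8
```

>>> step_arm([
  [0, 0, 0, 0, 0, 0, 0.2],
  [0, 0, 0, 0, 0, 0, 0.2],
  [0, 0, 0, 0, 0, 0, 0.1],
  [0, 0, 0, 0, 0, 0, -1],
  [0, 0, 0, 0, 0, 0, -1],
  [0, 0, 0, 0, 0, 0, -1],
  [0, 0, 0, 0, 0, 0, -1],
  [0, 0, 0, 0, 0, 0, -1],
])

```text
time: 24.5
tool_pos: [513.2, 82.3, -18.8]
ee_rot: [0.022, 0.765, -0.017, 0.644]
contact_force: [0.0, -0.0, 2.3]
finger_gap: 49.6
```

Block held (49.6 mm). For more clearance of the gripper body over the case rim I regrip 4 mm higher.

>>> step_arm([
  [0, 0, 0, 0, 0, 0, 0.25],
  [0, 0, 0, 0, 0, 0, 0.25],
  [-4, 0, 0, 0, 0, 0, 0.25],
  [-4, 0, 0, 0, 0, 0, -1],
  [-4, 0, 0, 0, 0, 0, -1],
  [-4, 0, 0, 0, 0, 0, -1],
  [-4, 0, 0, 0, 0, 0, -1],
])

```text
time: 25.38
tool_pos: [514.1, 82.2, -14.7]
ee_rot: [0.022, 0.764, -0.017, 0.644]
contact_force: [-0.3, 0.3, 3.4]
finger_gap: 50.0
```

```bash
cat >> h.py <<'E'
import json
def blockR(th,yaw): # nose (-x) down by th
    return R.from_euler('z',yaw)*R.from_euler('y',-th)
def saveX(bx,by,byaw):
    o=ctrl.observe(); Rt=R.from_quat(o["ee_rot"]); Rb=blockR(0,byaw); b=np.array([bx,by,0.])
    json.dump(dict(r=(Rb.inv()*Rt).as_quat().tolist(),t=Rb.inv().apply(o["tool_pos"]-b).tolist()),open("X.json","w"))
def goal(N,th,y=59.): # N=(x,z) case of bottom front edge -> TCP pos, rot
    X=json.load(open("X.json")); Rb=blockR(th,YAW); c=case(N[0]+50*np.cos(th),y,N[1]+50*np.sin(th))
    return c+Rb.apply(X["t"]), Rb*R.from_quat(X["r"])
E
python3 - <<'E'
from h import *
o=ctrl.observe(); M=R.from_quat(o["ee_rot"]).as_matrix(); print(o["time"],o["tool_pos"],o["finger_gap"],M.round(3).tolist())
yaw=np.arctan2(-M[0,1],M[1,1]); print("tool yaw",yaw, "p",np.arctan2(M[0,0],-M[2,0]))
saveX(520.1,o["tool_pos"][1]+.2,yaw); print(open("X.json").read())
print("up",*step(o["tool_pos"]+[0,0,150],R.from_quat(o["ee_rot"])))
for N,th in (((-29,120),.4),((-29,60),.4)): print(goal(N,th)[0],*step(*goal(N,th)))
E
```

```text
25.375 [514.09956899  82.19532434 -14.65415741] 49.991774614183754 [[-0.169, 0.055, 0.984], [0.012, 0.998, -0.054], [-0.986, 0.003, -0.169]]
tool yaw -0.055473581294457036 p -0.16985307339269665
{"r": [0.0008118911540155004, 0.7646640022410041, 0.0009633721565548495, 0.6444279450982956], "t": [-5.980111730663659, -0.5323870485454847, -14.654157411344917]}
up [-147.8    0.4  -25.4] [0. 0. 0.]
[556.73676213 -93.61956984 123.64477913] [-145.6 -172.8   28.1] [ 0.034 -0.4   -0.001]
[556.73676213 -93.61956984  63.64477913] [ -86.5 -173.    38.2] [ 0.034 -0.4   -0.001]
```

>>> step_arm([
  [-30, 0, -5, 0, 0, 0, -1],
  [-80, 0, -14, 0, 0, 0, -1],
  [-130, 0, -22, 0, 0, 0, -1],
  [-146, -10, -20, 0.01, -0.1, 0, -1],
  [-146, -50, -5, 0.02, -0.2, 0, -1],
  [-146, -90, 10, 0.03, -0.3, 0, -1],
  [-146, -130, 25, 0.034, -0.4, 0, -1],
  [-146, -160, 28, 0.034, -0.4, 0, -1],
  [-145.6, -172.8, 28, 0.034, -0.4, 0, -1],
  [-145.6, -172.8, 28, 0.034, -0.4, 0, -1],
])

```text
time: 26.62
tool_pos: [556.1, -93.8, 122.9]
ee_rot: [0.03, 0.621, -0.034, 0.782]
contact_force: [0.6, 0.6, -0.8]
finger_gap: 49.6
```

```bash
python3 - <<'E'
from h import *
o=ctrl.observe(); print(o["time"],o["tool_pos"],goal((-29,120),.4)[0],o["finger_gap"],o["contact_force"].round(1),o["joint_positions"].round(2))
for N,th in (((-29,120),.4),((-29,60),.4),((-29,40),.4),((-29,17),.4)): print(N,*step(*goal(N,th)))
s=vision.read_camera("scene")[:,:,::-1]; t=vision.read_camera("top")[:,:,::-1]; cv2.imwrite("pics/t6.png",t); cv2.imwrite("pics/s6.png",s)
# has the case moved? compare caul / right part with t5
a=cv2.imread("pics/t5.png")[140:260,380:470]; b=t[140:260,380:470]
print("shift",cv2.phaseCorrelate(np.float32(a.max(2)),np.float32(b.max(2))), "diff",np.abs(a.astype(int)-b).mean())
E
```

```text
26.625 [556.14381587 -93.79137214 122.91529716] [556.73676213 -93.61956984 123.64477913] 49.64121469142868 [ 0.6  0.6 -0.8] [-0.34  0.36  1.75  0.08  0.82 -1.87]
(-29, 120) [-0.6  0.2  0.7] [-0.002 -0.002 -0.001]
(-29, 60) [ 57.9  -0.  -12.8] [-0.002 -0.002 -0.001]
(-29, 40) [ 77.4  -0.1 -17.3] [-0.002 -0.002 -0.001]
(-29, 17) [ 99.8  -0.2 -22.5] [-0.002 -0.002 -0.001]
shift ((-0.0203344784596311, -0.07739676397073936), 0.4917934742680302) diff 25.831203703703704
```

>>> step_arm([
  [30, 0, -7, 0, 0, 0, -1],
  [57.9, 0, -12.8, 0, 0, 0, -1],
  [77.4, 0, -17.3, 0, 0, 0, -1],
  [77.4, 0, -17.3, 0, 0, 0, -1],
])

```text
time: 27.22
tool_pos: [556.1, -91.8, 42.6]
ee_rot: [0.029, 0.622, -0.033, 0.781]
contact_force: [-0.1, 0.1, -1.4]
finger_gap: 49.7
```

```bash
python3 - <<'E'
from h import *
o=ctrl.observe(); print(o["time"],o["tool_pos"],goal((-29,40),.4)[0],o["finger_gap"],o["contact_force"].round(1),o["joint_positions"].round(2))
for N,th in (((-29,28),.4),((-29,17),.4),((-35,14.5),.385),((-42,12),.37),((-50,9.5),.35),((-56.5,7.8),.33)): print(N,*step(*goal(N,th)))
# image check: block corners (strip / block) in top view
t=vision.read_camera("top")[:,:,::-1]; cv2.imwrite("pics/t7.png",t); w=vision.read_camera("wrist")[:,:,::-1]; cv2.imwrite("pics/w12.png",w)
Rb=blockR(.4,YAW); c=case(-29+50*np.cos(.4),59,40+50*np.sin(.4))
K=[c+Rb.apply(v) for v in ((-50,25,30),(-50,-25,30),(50,25,30),(50,-25,30),(-50,25,0),(-50,-25,0))]
print("wrist corners",proj("wrist",K).round(0).tolist(),"strip",proj("wrist",[case(-45,89,47),case(-45,29,47),case(-69,59,75)]).round(0).tolist())
g=cv2.resize(w[120:260,210:430],(110,47),interpolation=cv2.INTER_AREA).max(2)
for k,r in enumerate(g): print(120+k*3,"".join(" .:-=+*#%@"[min(9,int(v)//26)] for v in r))
E
```

```text
27.225 [556.13869024 -91.76001681  42.56266361] [556.73676213 -93.61956984  43.64477913] 49.67857912592925 [-0.1  0.1 -1.4] [-0.34  0.47  1.84  0.1   0.62 -1.9 ]
(-29, 28) [10.8 -1.8 -1.7] [ 0.001 -0.004 -0.002]
(-29, 17) [21.5 -1.9 -4.2] [ 0.001 -0.004 -0.002]
(-35, 14.5) [ 23.3  -1.9 -10.7] [ 0.001  0.011 -0.002]
(-42, 12) [ 24.9  -1.9 -18.2] [ 0.001  0.026 -0.002]
(-50, 9.5) [ 26.4  -1.9 -26.7] [ 0.001  0.046 -0.002]
(-56.5, 7.8) [ 27.5  -1.9 -33.6] [ 0.001  0.066 -0.002]
wrist corners [[377.0, 154.0], [267.0, 153.0], [373.0, 361.0], [270.0, 361.0], [368.0, 155.0], [275.0, 154.0]] strip [[382.0, 130.0], [261.0, 130.0], [322.0, 93.0]]
120 ##############################################################################################################
123 ##############################################################################################################
126 ##############################################################################################################
129 ##########################################################################################################
[... 4249 characters left out ...]
:::::::=++
243 @@@#*******+------==++++++++-=%@@@@@@%###########################################*-:=+++++++==--::::::::::::++
246 @@@%*******--==++++++++++++=:=%@@@@@@@###########################################*-:-++++++++++++==--------:=+
249 @@@@%#*###*+++++++++++++++=::-%@@@@@@@%##########################################*-::=+++++++++++++++------:=+
252 -------+**++++++++++++++++-::-%@@@@@@@@##########################################*-:::++++++++++++++++=-::::::
255 :::::::-%++++++++++++++++=:::-%@@@@@@@@##########################################*-:::=++++++++++++++++=::::::
258 ::::::::+++++++++++++++++-:::-#@@@@@@@%%#########################################*-::::+++++++++++++++++::::.:
```

Wrist rows put block front edge and strip edge in the right relation (21 px vs 23 predicted), and the block is centred between the fences once the 1.9 mm y error is trimmed. Continue in.

>>> step_arm([
  [5, -1.8, -0.8, 0, -0.004, 0, -1],
  [10.8, -1.8, -1.7, 0, -0.004, 0, -1],
  [16, -1.9, -3, 0, -0.004, 0, -1],
  [21.5, -1.9, -4.2, 0, -0.004, 0, -1],
  [21.5, -1.9, -4.2, 0, -0.004, 0, -1],
])

```text
time: 27.95
tool_pos: [557.4, -95.2, 21.5]
ee_rot: [0.029, 0.62, -0.034, 0.783]
contact_force: [0.8, 0.2, -1.4]
finger_gap: 50.0
```

```bash
python3 - <<'E'
from h import *
o=ctrl.observe(); print(o["time"],o["tool_pos"],goal((-29,17),.4)[0],o["finger_gap"],o["contact_force"].round(1),o["joint_positions"].round(2))
for N,th in (((-35,14.5),.385),((-42,12),.37),((-50,9.5),.35),((-56.5,7.8),.33)): print(N,*step(*goal(N,th)))
E
```

```text
27.95 [557.42967944 -95.16168729  21.51261149] [556.73676213 -93.61956984  20.64477913] 49.95554531092361 [ 0.8  0.2 -1.4] [-0.34  0.51  1.86  0.12  0.56 -1.92]
(-35, 14.5) [ 2.4  1.5 -7.5] [-0.001  0.017 -0.001]
(-42, 12) [  3.9   1.5 -15. ] [-0.001  0.032 -0.001]
(-50, 9.5) [  5.4   1.4 -23.6] [-0.     0.052 -0.001]
(-56.5, 7.8) [  6.5   1.4 -30.5] [-0.     0.072 -0.001]
```

>>> step_arm([
  [1.3, 0.7, -3.5, 0, 0.008, 0, -1],
  [2.4, 1.2, -7.5, 0, 0.017, 0, -1],
  [3.2, 1.2, -11.2, 0, 0.025, 0, -1],
  [3.9, 1.2, -15, 0, 0.032, 0, -1],
])

```text
time: 28.45
tool_pos: [544.1, -92.8, 14.8]
ee_rot: [0.03, 0.632, -0.033, 0.774]
contact_force: [0.4, 0.4, -1.0]
finger_gap: 49.7
```

>>> step_arm([
  [0.8, 0, -4.3, 0, 0.01, 0, -1],
  [1.5, 0, -8.6, 0, 0.02, 0, -1],
  [2, 0, -12, 0, 0.03, 0, -1],
  [2.4, 0, -15, 0, 0.04, 0, -1],
])

```text
time: 28.95
tool_pos: [530.0, -91.6, 9.5]
ee_rot: [0.03, 0.647, -0.033, 0.761]
contact_force: [-0.8, -0.5, -2.0]
finger_gap: 49.4
```

```bash
python3 - <<'E'
from h import *
o=ctrl.observe(); print(o["time"],o["tool_pos"],goal((-56.5,7.8),.33)[0],o["finger_gap"],o["contact_force"].round(1),o["joint_positions"].round(2))
for N,th in (((-56.5,7.8),.33),((-58.5,7.2),.27),((-60.6,6.8),.2),((-62,6.7),.13),((-63.3,6.6),.07),((-64.8,6.4),0)): print(N,*step(*goal(N,th)))
E
```

```text
28.95 [529.99100542 -91.56039851   9.50662813] [529.48914473 -91.16064158   8.20088448] 49.40778339033542 [-0.8 -0.5 -2. ] [-0.34  0.52  1.87  0.08  0.6  -1.88]
(-56.5, 7.8) [ 1.2  0.3 -0.7] [-0.     0.001 -0.001]
(-58.5, 7.2) [ 4.2  0.3 -3.3] [-0.     0.061 -0.001]
(-60.6, 6.8) [ 7.4  0.3 -6.2] [ 0.     0.131 -0.001]
(-62, 6.7) [10.4  0.3 -8.7] [ 0.     0.201 -0.001]
(-63.3, 6.6) [ 12.9   0.3 -11. ] [ 0.001  0.261 -0.001]
(-64.8, 6.4) [ 15.7   0.3 -13.9] [ 0.001  0.331 -0.001]
```

No contact under the strip. Now lay it down, watching the force.

>>> step_arm([
  [1.2, 0.3, -0.7, 0, 0, 0, -1],
  [2.7, 0.3, -2, 0, 0.03, 0, -1],
  [4.2, 0.3, -3.3, 0, 0.061, 0, -1],
  [5.8, 0.3, -4.7, 0, 0.096, 0, -1],
  [7.4, 0.3, -6.2, 0, 0.131, 0, -1],
])

```text
time: 29.58
tool_pos: [525.3, -90.8, 1.2]
ee_rot: [0.032, 0.696, -0.031, 0.717]
contact_force: [-0.3, -0.4, -1.3]
finger_gap: 49.6
```

>>> step_arm([
  [1.7, 0, -2, 0, 0.035, 0, -1],
  [3.2, 0, -3.9, 0, 0.07, 0, -1],
  [4.4, 0, -5.4, 0, 0.1, 0, -1],
  [5.6, 0, -7, 0, 0.13, 0, -1],
])

```text
time: 30.08
tool_pos: [519.0, -90.2, -4.7]
ee_rot: [0.034, 0.741, -0.029, 0.67]
contact_force: [1.9, -0.5, -1.8]
finger_gap: 49.2
```

```bash
python3 - <<'E'
from h import *
o=ctrl.observe(); print(o["time"],o["tool_pos"],goal((-63.3,6.6),.07)[0],o["finger_gap"],o["contact_force"].round(1),o["joint_positions"].round(2))
for N,th in (((-63.3,6.6),.07),((-64,6.5),.03),((-64.8,6.3),0)): print(N,*step(*goal(N,th)))
E
```

```text
30.075 [518.98805934 -90.2489504   -4.6764157 ] [521.26634111 -90.41858462  -4.93939306] 49.200601959064116 [ 1.9 -0.5 -1.8] [-0.31  0.64  1.65 -0.02  0.95 -1.77]
(-63.3, 6.6) [0.  0.  2.3] [ 0.001  0.    -0.001]
(-64, 6.5) [2.  0.  1.3] [ 0.001  0.04  -0.001]
(-64.8, 6.3) [3.7 0.  0.2] [ 0.001  0.07  -0.001]
```

>>> step_arm([
  [1, 0, 1.2, 0, 0.02, 0, -1],
  [2, 0, 0.9, 0, 0.04, 0, -1],
  [2.9, 0, 0.5, 0, 0.055, 0, -1],
  [3.7, 0, 0.2, 0, 0.07, 0, -1],
  [3.7, 0, 0.2, 0, 0.07, 0, -1],
])

```text
time: 30.7
tool_pos: [518.4, -90.1, -8.4]
ee_rot: [0.035, 0.764, -0.027, 0.644]
contact_force: [0.7, -0.4, -1.2]
finger_gap: 49.6
```

```bash
python3 - <<'E'
from h import *
o=ctrl.observe(); print(o["time"],o["tool_pos"],goal((-64.8,6.3),0)[0],o["finger_gap"],o["contact_force"].round(1),o["torque"].round(2))
print(*step(*goal((-64.8,6),0)))
E
```

```text
30.7 [518.35672601 -90.13268925  -8.42965724] [518.85897516 -90.20133479  -8.35415741] 49.5819302055144 [ 0.7 -0.4 -1.2] [ 0.03 -0.13 -0.01]
[ 0.1 -0.   0.5] [ 0.001 -0.    -0.001]
```

>>> step_arm([
  [1, 0, 0.2, 0, 0, 0, -1],
  [2, 0, 0.3, 0, 0, 0, -1],
  [2, 0, 0.3, 0, 0, 0, -1],
])

```text
time: 31.08
tool_pos: [518.4, -90.1, -8.7]
ee_rot: [0.035, 0.763, -0.028, 0.644]
contact_force: [-2.5, 1.7, 10.3]
finger_gap: 49.8
```

Firm floor contact (10 N) at block underside ≈6.1 mm, i.e. flat on the floor. Release and withdraw.

>>> step_arm([
  [-1.5, 0, 0, 0, 0, 0, -1],
  [-1.5, 0, 0, 0, 0, 0, 0.15],
  [-1.5, 0, 0, 0, 0, 0, 0.3],
  [-1.5, 0, 0, 0, 0, 0, 0.3],
  [-10, 0, 0, 0, 0, 0, 0.3],
  [-25, 0, 0, 0, 0, 0, 0.3],
  [-50, 0, 0, 0, 0, 0, 0.3],
  [-90, 0, -5, 0, 0, 0, 0.3],
  [-140, 0, -20, 0, 0, 0, 0.3],
  [-180, 30, -40, 0, 0, 0, 0.3],
  [-180, 80, -60, 0, 0, 0, 0.3],
])

```text
time: 32.45
tool_pos: [498.8, -8.9, 181.9]
ee_rot: [0.036, 0.761, -0.029, 0.647]
contact_force: [1.3, 0.4, -0.3]
finger_gap: 60.0
```

>>> step_arm([
  [0, 60, -20, 0, 0, 0, 0.3],
  [0, 120, -30, 0, 0, 0, 0.3],
  [0, 180, -30, 0, 0, 0, 0.3],
  [0, 220, -30, 0, 0, 0, 0.3],
  [0, 220, -30, 0, 0, 0, 0.3],
])

```text
time: 33.08
tool_pos: [486.8, 215.7, 184.3]
ee_rot: [0.034, 0.763, -0.026, 0.645]
contact_force: [0.5, 0.8, 0.1]
finger_gap: 59.7
```

```bash
python3 - <<'E'
from h import *
o=ctrl.observe(); print(o["time"],o["tool_pos"],o["contact_force"].round(1))
t=vision.read_camera("top")[:,:,::-1]; cv2.imwrite("pics/t8.png",t); s=vision.read_camera("scene")[:,:,::-1]; cv2.imwrite("pics/s8.png",s)
for n,x0,x1,y0,y1 in (("case right",420,460,130,260),("clamp/tin",440,505,165,290)):
  a=cv2.imread("pics/t5.png")[y0:y1,x0:x1].max(2); b=t[y0:y1,x0:x1].max(2)
  print(n,np.round(cv2.phaseCorrelate(np.float32(a),np.float32(b))[0],2),np.abs(a.astype(int)-b).mean().round(2))
a=cv2.imread("pics/top0.png")[165:290,440:505].max(2); print("tin vs start",np.abs(a.astype(int)-t[165:290,440:505].max(2)).mean().round(2),np.round(cv2.phaseCorrelate(np.float32(a),np.float32(t[165:290,440:505].max(2)))[0],2))
c=lambda x,y,z:case(x,y,z)
print("pred block top",proj("top",[c(-65,84,36),c(-65,34,36),c(35,34,36),c(35,84,36)]).round(1).tolist(),"strip rear",proj("top",[c(-45,84,52),c(-45,34,52)]).round(1).tolist())
hsv=cv2.cvtColor(t,cv2.COLOR_BGR2HSV)
g=t[183:250,305:365].max(2)
for k in range(0,67,2): print(183+k,"".join(" .:-=+*#%@"[min(9,int(v)//26)] for v in g[k]))
E
```

```text
33.075 [486.75345735 215.73710005 184.31738677] [0.5 0.8 0.1]
case right [0.03 0.51] 2.21
clamp/tin [-0.01  0.5 ] 2.17
tin vs start 20.78 [0.07 0.52]
pred block top [[329.4, 242.9], [351.0, 244.7], [354.0, 202.6], [332.7, 200.8]] strip rear [[330.3, 233.2], [352.1, 235.1]]
183 ###*#%@@#+=====+=++=++++++=+++++++***###%%%@@@@@@@@@@@@@@@@@
185 #####%@@*+=+++++++++++++++++++++++++++=++=+=+++=++++++++++**
187 ****#@@@+=----========+=++++++++++++++++++++++++++++++++++++
189 ****#@@@=..::.::::::------------=============++=++++++++++++
191 ****%@@%=.::::::::::-===--=--------------==-------=----=====
193 ####%@@#-..:::::::::==--============------:::::::::-----===-
195 ***##**=:::::::::::-----=-=====-=----::::::::::::::::::-====
197 *******=:..:.:.::::-----------:::::::::::::::::::::::::.:---
199 *******+=::....:..:::...........::....::...:.::::::..::.:::-
201 ******+*#####*****++++++===------:::::................:.::::
203 ************#*#*#######*++*************+***+++++=----:::::.:
205 ******++***************+=+*+**********************++*#######
207 **++**+****************+=+*+**************
[... 683 characters left out ...]
***********+=+*++************#%%@@@@@#+=+*********
231 +***+++++++++++++****+=+*++****#%%%@@@@@@@@@@@@#+=+**%@#****
233 +***+=--------=++**##**##**##%@@@@@@@@@@@@@@@@@*+=+*#@@@#***
235 +**++=-=====--=+###*##***************###########*+=+*#%%%***
237 +***+==========+*########################**#***#**+--------=
239 +**++==========+*#################################*=========
241 +**********#@@%%@@@@%%%%%%%%%%%%%%%#%%#%############+=======
243 ===+++++++++#%@@@@@@@@@@@@@@@@@@@@@@@@@@@@@@@@%%%%####=====+
245 -========+====+=++++++++++****##%%%@@@@@@@@@@@@@@%**********
247 -::::::::-======++++++++++++++++++++++++++++++++++++++++++++
249 ==--==++===-==================+***++++++++++++++++++++++==+=
```

All checks fit: block edges are at columns 331–354 and its rear edge at row 202, as predicted for lying flat in the berth. The front end is under the strip, the lid edge is at the 1.75 rad position, and the tin and clamp images are unchanged. Hand in.

```bash
python3 -c "
from station import ctrl
print(ctrl.finish_job())"
```

```text
the job is handed in; nothing more can be done
None
```

The sanding block is in its berth: cork face down, flat on the floor between the fences, front end under the holding strip. The lid is open on its stops, and I handed the job in at about 33 s.

**How each step went**
- **Latch:** My first pull slipped off the tab partway. The lever was over by the time I next saw it clearly. I probably did it with that pull, as two later sweeps with the fingers closed felt no contact. After opening, the top view shows it hanging with the loop off.
- **Lid:** Two grips on the handle closed on nothing before the third held. I carried the lid to about 1.46 rad, let go, and it came to rest on its stops.
- **Block:** It went in tilted about 23° easing to 19°, front end first. I lowered it until it pressed on the floor with about 10 N, then let go.

**Last checks**
- **Block position:** In the top view the block's edges are within about 2 px of where they should be in the berth.
- **Lid:** In the earlier top view, taken before the block went in, the lid edge matches the fully open position.
- **Tin and clamp:** Their part of the picture is unchanged between lid opening and the end. The same comparison against the very first picture differed (mean 21 grey levels). I put that down to the open lid and shadows, but did not check it further.
- **Case:** Its position still fits the first measurement to about 2 mm. The image-shift test also reported a half-pixel offset everywhere, which I took as an artefact.

**What disagreed:** The real fingertips sit about 33 mm short of the reported TCP. That explains the missed grips, and I allowed for it from the third handle grip on. In the wrist view, before the block slid under the strip, the predicted rows were about 10 px off. The spacing between block and strip still agreed, so I relied on that.

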